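# Fetch the kitchen timer from behind the seasonings

### The arm

A 6-joint arm with a two-finger parallel gripper is mounted at the origin on a cart in front of the work surface, level with it; the furniture and walls round the work are solid. World frame = base frame: x ahead of the robot, y to its left, z up, the work surface at z = 0. Lengths are in mm, angles in rad, forces in N, time in s.
With the tool pointing down it reaches from about 350 to 775 mm from the base axis. Payload 7.3 kg.
Tool frame: the origin (TCP) lies at the centre of the arm's flange, where the gripper is bolted on; the fingertips stand 178 mm ahead of it and the grasp point (between the pads) lies 159 mm ahead of it; z points along the fingers, y is the direction in which the jaws open and shut (so a half turn about z gives the same grasp; the last joint's range is limited). The gripper opens to 92 mm and grips with 3 to 60 N. Pads are 19 mm wide; open, the fingers measure 130 mm over their backs; the gripper's body (75 mm by 190 mm) begins 47 mm behind the grasp point.
Start: joints at [0.991, 0.342, 1.524, -0, 1.275, -0.146], TCP at [220.648, 476.384, 404.741] pointing down, gripper open.
Joint ranges: [-2.53, 2.53], [-0.77, 2.02], [0.04, 2.7], [-1, 4.14], [0.28, 2.66], [-3.11, 3.11]. Speed limits (rad/s): [2.57, 2.57, 3.14, 3.14, 3.14, 3.14].

### API

Orientations are given as [roll, pitch, yaw] about the fixed x, y, z axes, in that order (R = Rz(yaw) Ry(pitch) Rx(roll)).
In Python, from plant import get_obs, capture, close_job gives the robot as it stands. The module is installed in compiled form; this text tells all that it offers.
- The arm moves only by the shell command python3 -m pendant 'ROWS'. ROWS is JSON, a list of rows, each a list of 3 entries, a list of its own where there are three numbers: the shift along the tool's x, y, z in m, then the turn, a rotation vector about the tool's x, y, z in rad, then the finger opening in m, from 0 to 0.0918. In form: [[[tx, ty, tz], [wx, wy, wz], fingers], ...]. A call has 1 to 10 rows; each row is the pose to reach, as a shift and turn from the pose commanded when the call began, along the tool's axes at that moment; what a row does not reach only later rows make up. A row lasts 1/12 s, in which the tool goes at most 41.7 mm and 7.16 degrees, less where a joint would pass 70% of its speed; a pose out of reach is approached as far as the arm can. A call with a gripper value outside its range is refused whole. The fingers move at their own pace and stop on an object; the grip force is fixed at half the most. Time passes only in rows, so rows that repeat a pose let the fingers close. It gives the time, the measured TCP pose, the force and the opening at its end, in the units of the state.
- get_obs(): the state, without advancing time (a new reading comes with each control period).
- capture(name): name is "scene" or "top" or "wrist"; returns a dict with "color" (420x560x3 uint8, red, green, blue), "mtx" (3x3 intrinsics, pixels), "rvec" (rotation vector, rad) and "tvec" (3), from world to camera coordinates, as OpenCV has them. Camera axes: x right, y down, z forward; pixel columns grow to the right and rows downward; lengths in mm; the calibration is good to about 2 mm. The wrist camera is an equidistant fisheye: a pixel r from the principal point sees the ray r / f radians off the axis. A picture is of the moment at which its call begins. There is no depth.
- close_job(): hands the job in, once; it reports no verdict.
The state is a dict: "time": time; "joint_positions": joint angles; "dq": joint speeds; "tau": joint torques, N m; "tool_pos": TCP position; "tcp_rot": TCP orientation; "contact_force": force on the tool from outside, world axes, zero at the start; "moment": the same for the moment, N m; "grip_width": finger opening in mm.
Only numpy, scipy, OpenCV 4.12 (cv2) and the standard library are available. Lean on these libraries where they do the work, as an engineer would, in place of code of your own. Each camera call takes 0.05 s, during which the arm holds its last target. There are 200 camera calls.

### The job

The kitchen timer is stuck behind the pepper mill, the salt shaker and the spice jar: first stand all three out of the way in the wooden tray, then put the timer in the middle of the round dark wooden trivet. Only after that, put each of the three back upright on the middle of the very cork coaster it stood on at the start. Knock nothing over and leave the drinking glass alone.

Things in the scene. Friction and masses are not known exactly. Their poses are not given: they have to be found in the camera images.
- mill: wooden pepper mill, turned, with a ball-shaped head and a small knob on top; 58 mm across at its widest, 160 mm tall, the head 50 mm across between 116 and 149 mm up; origin at the centre of its underside, z up. 0.18 kg, the head does not turn; the head is widest about 132 mm up and, being rounded, slips or swings in a light grip when moved fast. Stands upright in the middle of one of the coasters (which one varies)
- salt: salt shaker with a rounded grey metal top; 44 mm across (top 34 mm, above 70 mm), 90 mm tall; origin at the centre of its underside, z up. 0.1 kg. Stands upright in the middle of one of the coasters (which one varies)
- spice: round glass spice jar with a black cap; 41 mm across all the way up, 105 mm tall; origin at the centre of its underside, z up. 0.11 kg. Stands upright in the middle of one of the coasters (which one varies)
- timer: kitchen timer: white round base (63 mm across, up to 24 mm) with a red drum (61 mm across, 25 to 43 mm up) that bears a bar-shaped grip 8 mm wide (its x) and 44 mm long (its y), up to 54 mm; the drum does not turn; origin at the centre of its underside, z up. 0.12 kg. Stands on the worktop behind the three seasonings; its axis is about 83 mm from the middle of each coaster
- coaster_left: round flat cork coaster, 72 mm across, 5 mm thick, fixed to the worktop; origin at the centre of its underside. One of three alike, standing in an arc round the robot's side of the timer: the left one seen from the robot
- coaster_front: round flat cork coaster, 72 mm across, 5 mm thick, fixed to the worktop; origin at the centre of its underside. One of three alike, standing in an arc round the robot's side of the timer: the middle one, nearest the robot
- coaster_right: round flat cork coaster, 72 mm across, 5 mm thick, fixed to the worktop; origin at the centre of its underside. One of three alike, standing in an arc round the robot's side of the timer: the right one seen from the robot
- tray: shallow open wooden tray, 120 mm (its x) by 260 mm (its y), walls 6 mm thick and 16 mm high, flat inner floor 6 mm above its underside, a thin steel loop handle on each short end up to 34 mm high; fixed to the worktop; origin at the centre of its underside. There is room for the three seasonings in a row along y, 80 mm apart
- trivet: round flat dark wooden trivet, 110 mm across, 6 mm thick, fixed to the worktop; origin at the centre of its underside. Tray and trivet stand before a microwave (its front with knobs at world x = 0.54, y from -0.39 to 0.08, 0.29 m high); a wall cabinet overhangs x > 0.60 from 0.47 m up
- tumbler: clear drinking glass, 80 mm across, 88 mm tall, a bystander; origin at the centre of its underside
Mind the look-alikes: they are no part of the job. Leave any turquoise look-alike of the spice alone.

How it is judged:
By the outcome, as a careful person would: the job done as asked, in the order asked, and still so for the second after the job is handed in, with the robot touching nothing.
It also fails if it takes over 144 s, if anything falls off the work surface, if the arm or the gripper's body presses on something with over 40 N, if the wrist force passes 120 N, or if a joint passes its speed limit or range.

## Working session

There is one attempt and no reset: what is moved stays moved. The work goes in short steps, Python scripts to look and compute and a shell command to move; the robot and the scene stay as the last step left them, time stands still between calls to the robot, and variables do not carry over. Pictures are saved under pics/ and viewed, about 12 in all and at most 16, crops included, and the job is handed in when it is done.

```bash
mkdir -p pics
cat > h.py <<'E'
import numpy as np, cv2
from plant import get_obs, capture
from scipy.spatial.transform import Rotation as R
def snap(n,f,crop=None,k=1):
    c=capture(n); im=c["color"][:,:,::-1]
    np.savez('pics/'+f+'.npz',**{a:np.array(b) for a,b in c.items()})
    if crop: x0,y0,x1,y1=crop; im=im[y0:y1,x0:x1]
    if k!=1: im=cv2.resize(im,None,fx=k,fy=k,interpolation=cv2.INTER_CUBIC)
    cv2.imwrite('pics/'+f+'.png',im); return c
def ray(c,u,v,fish=False):
    K=c["mtx"];Rm=cv2.Rodrigues(np.array(c["rvec"],float))[0];t=np.array(c["tvec"],float).ravel()
    x=np.array([(u-K[0,2])/K[0,0],(v-K[1,2])/K[1,1]])
    if fish:
        r=np.hypot(*x); d=np.array([*(x/max(r,1e-9)*np.sin(r)),np.cos(r)])
    else: d=np.array([*x,1.])
    return -Rm.T@t, Rm.T@d
def atz(c,u,v,z,fish=False):
    o,d=ray(c,u,v,fish); return (o+d*(z-o[2])/d[2]).round(1)
def proj(c,p,fish=False):
    K=c["mtx"];Rm=cv2.Rodrigues(np.array(c["rvec"],float))[0];t=np.array(c["tvec"],float).ravel()
    q=Rm@np.array(p,float)+t
    if fish:
        th=np.arctan2(np.hypot(q[0],q[1]),q[2]); x=q[:2]/np.hypot(q[0],q[1])*th
    else: x=q[:2]/q[2]
    return np.array([K[0,0]*x[0]+K[0,2],K[1,1]*x[1]+K[1,2]]).round(1)
def load(f): return dict(np.load('pics/'+f+'.npz'))
E
python3 - <<'E'
from h import *
print(get_obs())
c=snap("top","top0",None,1.42)
c2=snap("scene","sc0",None,1.42)
for c in(c,c2): print(c["mtx"],ray(c,280,210))
E
```

```text
{'time': 0.0, 'joint_positions': array([ 9.90998384e-01,  3.42727407e-01,  1.52497814e+00,  8.85003498e-06,
        1.27536791e+00, -1.45983991e-01]), 'dq': array([-0.00096551,  0.00024853, -0.00069383, -0.00218125, -0.00013974,
       -0.00011041]), 'tau': array([ 5.24770712e-04, -4.31241453e+01, -2.44216758e+01,  7.18942937e-02,
        5.60197723e-02, -1.19463689e-04]), 'tool_pos': array([220.58097345, 476.2818537 , 404.05588831]), 'tcp_rot': array([-3.14012884e+00, -2.23778847e-04,  2.70777595e+00]), 'contact_force': array([-0.1782213 ,  0.26134621, -0.73665147]), 'moment': array([ 0.01858776, -0.00697367,  0.03757226]), 'grip_width': 91.83522581399954}
[[491.91434395   0.         281.46727751]
 [  0.         491.91434395 208.62083455]
 [  0.           0.           1.        ]] (array([ 354.59661627,   70.97301919, 1299.18378834]), array([ 0.13246502, -0.02361851, -0.9909147 ]))
[[391.3131599    0.         280.87061997]
 [  0.         391.3131599  206.22118254]
 [  0.           0.           1.        ]] (array([-135.76516145, -501.90423282,  726.51540823]), array([ 0.59897921,  0.51477273, -0.61345835]))
```

View pics/top0.png

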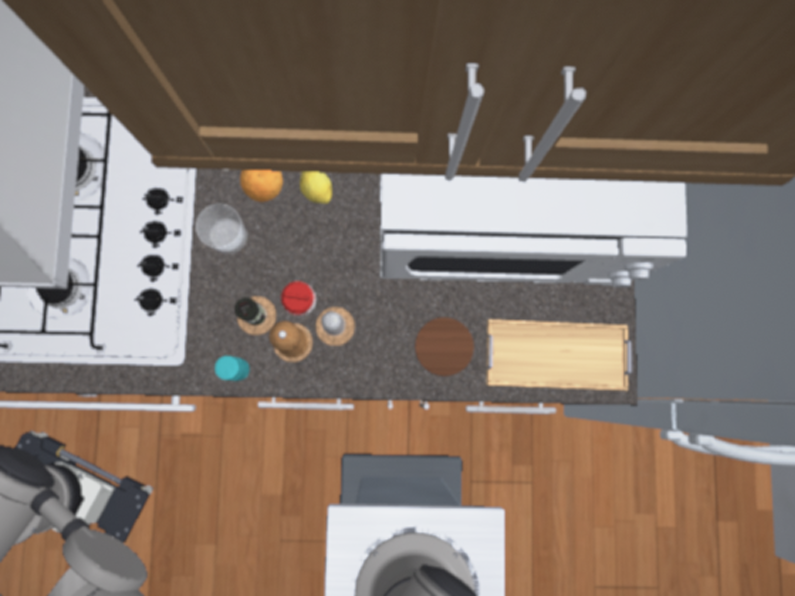

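View pics/sc0.png

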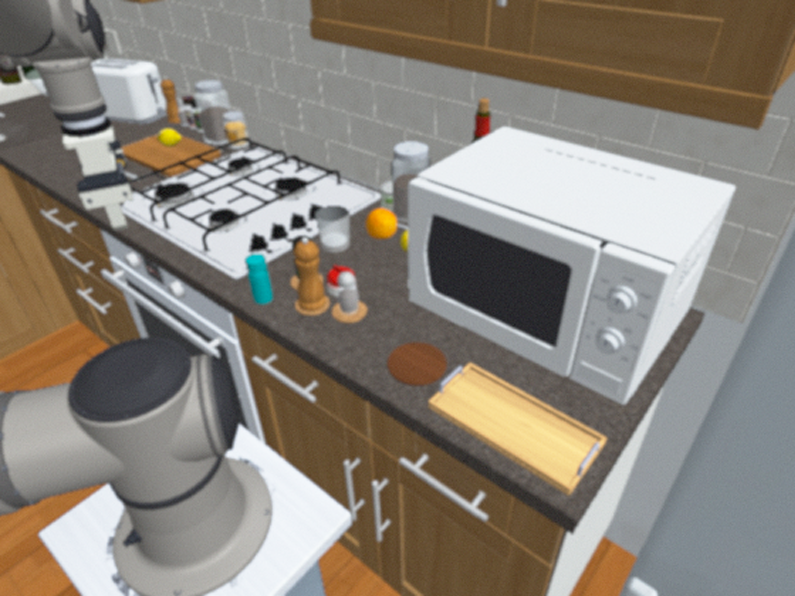

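Top: spice (left coaster, ~250,312), mill (front, ~290,338), salt (right, ~333,325), timer (298,297), trivet (445,346), tray (558,355), turquoise look-alike (231,368). Enlarging.

Run:
```python
from h import *
c=load("top0"); im=c["color"][:,:,::-1]
a=cv2.resize(im[195:275,145:265],None,fx=6,fy=6,interpolation=cv2.INTER_CUBIC)
cv2.imwrite('pics/cA.png',a)
b=cv2.resize(im[215:280,285:450],None,fx=4.8,fy=4.8,interpolation=cv2.INTER_CUBIC)
cv2.imwrite('pics/cB.png',b)
```

```text
(no output)
```

View pics/cA.png

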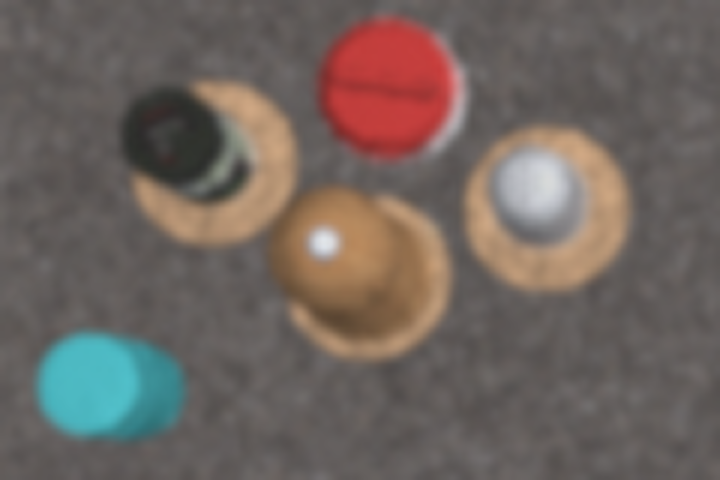

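View pics/cB.png

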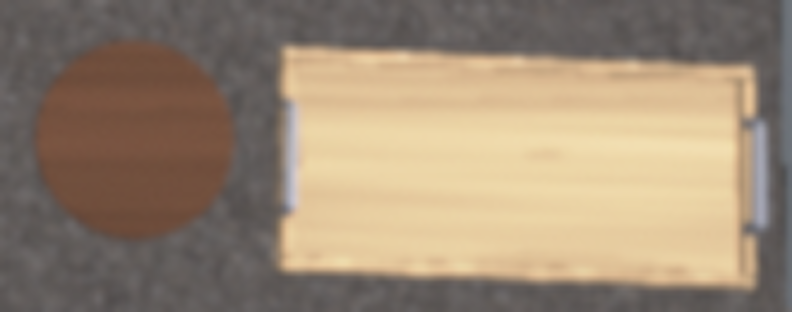

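Run:
```python
from h import *
c=load("top0")
A=lambda u,v,z:atz(c,145+(u+.5)/6-.5,195+(v+.5)/6-.5,z)
B=lambda u,v,z:atz(c,285+(u+.5)/4.8-.5,215+(v+.5)/4.8-.5,z)
L,F,Rr,T=A(215,163,5),A(369,279,5),A(548,208,5),A(387,88,43)
print("coasters",L,F,Rr,"timer",T,"grip",A(332,84,54),A(440,94,54),A(387,89,54))
for q in(L,F,Rr):print(np.linalg.norm((q-T)[:2]))
print("mill",A(323,241,160),"spice",A(172,136,105),"salt",A(538,187,85),"teal",A(88,384,105))
print("trivet",B(134,140,6),B(36,140,6),B(233,140,6))
print("tray corners",B(282,45,16),B(753,66,16),B(756,288,16),B(280,270,16))
o=get_obs()
M=R.from_euler('xyz',o['tcp_rot']).as_matrix();print(M.round(3))
```

```text
coasters [490.4 301.5   5. ] [441.  232.3   5. ] [473.8 155.2   5. ] timer [520.3 223.1  43. ] grip [520.  245.1  54. ] [516.8 199.3  54. ] [518.4 221.8  54. ]
83.90810449533465
79.831885860225
82.29617245048517
mill [444.9 231.2 160. ] spice [490.5 301.5 105. ] salt [475.  154.4  85. ] teal [389.9 330.  105. ]
trivet [439.7 -47.3   6. ] [438.6   6.6   6. ] [ 440.9 -101.8    6. ]
tray corners [ 492.9 -127.1   16. ] [ 487.1 -387.7   16. ] [ 365.8 -386.3   16. ] [ 370.4 -126.3   16. ]
[[-0.907  0.42  -0.001]
 [ 0.42   0.907 -0.001]
 [ 0.    -0.001 -1.   ]]
```

```bash
python3 -m pendant '[[[-0.3,-0.126,0],[0,0,1.137],0.0918],[[-0.3,-0.126,0],[0,0,1.137],0.0918],[[-0.3,-0.126,0],[0,0,1.137],0.0918],[[-0.3,-0.126,0],[0,0,1.137],0.0918],[[-0.3,-0.126,0],[0,0,1.137],0.0918],[[-0.3,-0.126,0],[0,0,1.137],0.0918],[[-0.3,-0.126,0],[0,0,1.137],0.0918],[[-0.3,-0.126,0],[0,0,1.137],0.0918],[[-0.3,-0.126,0],[0,0,1.137],0.0918],[[-0.3,-0.126,0],[0,0,1.137],0.0918]]'
python3 - <<'E'
from h import *
o=get_obs();print(o['tool_pos'],o['tcp_rot'],o['joint_positions'])
c=snap("wrist","w1",None,1.42)
print(c["mtx"],ray(c,280,210,True))
for n,p in dict(mill=(444,231.5,165),L=(490.4,301.5,5),F=(441,232.3,5),R=(474,155,5),timer=(520,222.5,43)).items(): print(n,proj(c,p,True)*1.42)
E
```

```text
time: 0.93
tool_pos: [441.0, 234.4, 404.2]
tcp_rot: [-3.141, 0.0, 1.562]
contact_force: [-0.1, 0.9, -0.4]
grip_width: 91.7
[441.02462057 234.3799596  404.18782991] [-3.14063089e+00  2.72373118e-04  1.56235460e+00] [3.34890849e-01 2.95985548e-01 1.59270103e+00 7.08051599e-05
 1.25390340e+00 3.43310607e-01]
[[325.1922621    0.         279.3085227 ]
 [  0.         325.1922621  211.25029879]
 [  0.           0.           1.        ]] (array([441.92181443, 309.65460419, 384.46782843]), array([-0.00101535, -0.27186304, -0.96233542]))
mill [402.428 329.014]
L [456.388 181.05 ]
F [396.606 263.978]
R [434.662 349.32 ]
timer [498.704 285.846]
```

View pics/w1.png

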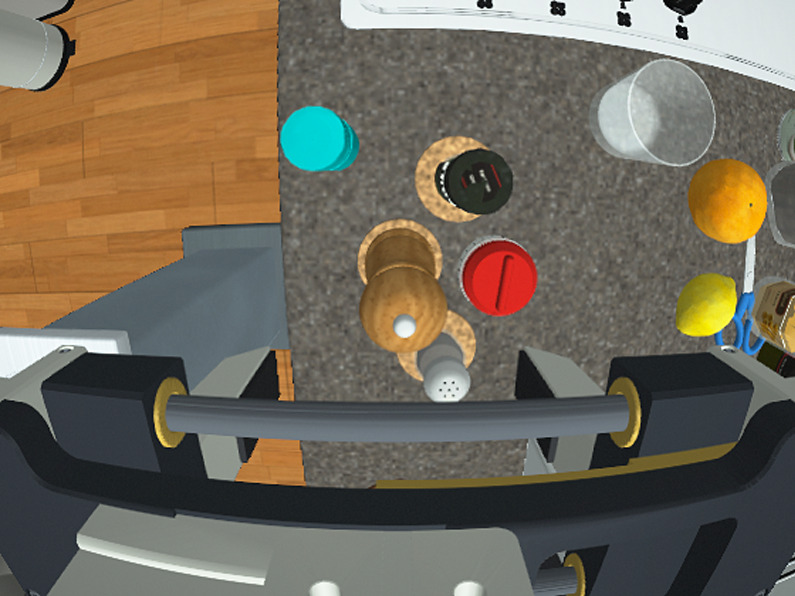

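Wrist: mill knob (404,326), spice cap (479,181), salt top (447,383), timer drum (501,279), coasters L (458,179), F (400,262); tumbler rim (672,112).

Run:
```python
from h import *
c=load("w1")
for n,u,v,z in [("mill",404,326,164),("L",458,179,5),("F",400,262,5),("spice",479,181,110),("salt",447,385,93),("timer",502,279,43),("Rc right edge",476,346,5),("tumblerrim",672,112,88),("teal",315,138,105)]:
    print(n,atz(c,(u+.5)/1.42-.5,(v+.5)/1.42-.5,z,True))
```

```text
mill [444.7 232.9 164. ]
L [491.6 303.4   5. ]
F [443.6 234.1   5. ]
spice [490.5 304.2 110. ]
salt [475.7 163.6  93. ]
timer [522.2 228.1  43. ]
Rc right edge [510.9 157.8   5. ]
tumblerrim [638.3 362.4  88. ]
teal [392.8 331.3 105. ]
```

```bash
python3 -m pendant '[[[-0.002,0.0035,0.03],[0,0,-0.009],0.0918],[[-0.002,0.0035,0.06],[0,0,-0.009],0.0918],[[-0.002,0.0035,0.09],[0,0,-0.009],0.0918],[[-0.002,0.0035,0.108],[0,0,-0.009],0.0918],[[-0.002,0.0035,0.108],[0,0,-0.009],0.0918],[[-0.002,0.0035,0.108],[0,0,-0.009],0.0918]]'
python3 -m pendant '[[[0,0,0],[0,0,0],0.06],[[0,0,0],[0,0,0],0.04],[[0,0,0],[0,0,0],0.04],[[0,0,0],[0,0,0],0.04],[[0,0,0],[0,0,0],0.04],[[0,0,0],[0,0,0],0.04],[[0,0,0],[0,0,0],0.04],[[0,0,0],[0,0,0],0.04]]'
python3 -m pendant '[[[0,0,0],[0,0,0],0.04],[[0,0,0],[0,0,0],0.04],[[0,0,0],[0,0,0],0.04],[[0,0,0],[0,0,0],0.04]]'
```

```text
time: 1.48
tool_pos: [442.7, 234.8, 296.4]
tcp_rot: [-3.14, 0.0, 1.584]
contact_force: [0.9, -0.5, -0.6]
grip_width: 91.4
time: 2.15
tool_pos: [443.6, 233.9, 296.9]
tcp_rot: [3.141, -0.0, 1.58]
contact_force: [0.8, -0.7, 0.6]
grip_width: 47.6
time: 2.48
tool_pos: [443.6, 234.0, 296.9]
tcp_rot: [3.141, -0.0, 1.58]
contact_force: [0.7, 0.3, 2.0]
grip_width: 47.7
```

```bash
python3 -m pendant '[[[0,0,-0.008],[0,0,0],0.04],[[0,0,-0.022],[0,0,0],0.04],[[0,0,-0.04],[0,0,0],0.04],[[0,0,-0.06],[0,0,0],0.04],[[0,0,-0.08],[0,0,0],0.04],[[0,0,-0.1],[0,0,0],0.04],[[0,0,-0.117],[0,0,0],0.04],[[0,0,-0.127],[0,0,0],0.04],[[0,0,-0.13],[0,0,0],0.04]]'
python3 -m pendant '[[[-0.006,0,0],[0,0,0],0.04],[[-0.017,-0.001,0],[0,0,0],0.04],[[-0.033,-0.002,0],[0,0,0],0.04],[[-0.053,-0.003,0],[0,0,0],0.04],[[-0.077,-0.004,0],[0,0,0],0.04],[[-0.102,-0.005,0],[0,0,0],0.04],[[-0.127,-0.006,0],[0,0,0],0.04],[[-0.152,-0.007,0],[0,0,0],0.04],[[-0.177,-0.008,0],[0,0,0],0.04],[[-0.202,-0.009,0],[0,0,0],0.04]]'
python3 -m pendant '[[[-0.025,-0.001,0],[0,0,0],0.04],[[-0.05,-0.002,0],[0,0,0],0.04],[[-0.075,-0.003,0],[0,0,0],0.04],[[-0.1,-0.004,0],[0,0,0],0.04],[[-0.125,-0.006,0],[0,0,0],0.04],[[-0.15,-0.008,0],[0,0,0],0.04],[[-0.175,-0.009,0],[0,0,0],0.04],[[-0.2,-0.01,0],[0,0,0],0.04],[[-0.225,-0.011,0],[0,0,0],0.04],[[-0.25,-0.012,0],[0,0,0],0.04]]'
python3 -m pendant '[[[-0.024,-0.001,0],[0,0,0],0.04],[[-0.046,-0.002,0],[0,0,0],0.04],[[-0.066,-0.003,0],[0,0,0],0.04],[[-0.084,-0.004,0],[0,0,0],0.04],[[-0.099,-0.004,0],[0,0,0],0.04],[[-0.11,-0.004,0],[0,0,0],0.04],[[-0.116,-0.004,0],[0,0,0],0.04],[[-0.119,-0.004,0],[0,0,0],0.04],[[-0.119,-0.004,0],[0,0,0],0.04],[[-0.119,-0.004,0],[0,0,0],0.04]]'
python3 - <<'E'
from h import *
print(get_obs()['joint_positions'])
snap("wrist","w2",None,1.42)
E
```

```text
time: 3.23
tool_pos: [443.2, 234.0, 428.7]
tcp_rot: [3.139, -0.001, 1.58]
contact_force: [0.6, -0.2, -2.0]
grip_width: 47.3
time: 4.07
tool_pos: [435.3, 30.0, 425.6]
tcp_rot: [-3.139, -0.0, 1.579]
contact_force: [0.1, -1.1, -0.7]
grip_width: 47.4
time: 4.9
tool_pos: [425.3, -219.8, 425.5]
tcp_rot: [-3.139, -0.002, 1.579]
contact_force: [-0.3, 0.1, -0.9]
grip_width: 47.2
time: 5.73
tool_pos: [423.6, -336.7, 426.6]
tcp_rot: [-3.141, -0.001, 1.58]
contact_force: [0.5, -0.1, -1.0]
grip_width: 47.6
[-8.13337573e-01  3.55880269e-01  1.44182318e+00  3.57037291e-04
  1.34448546e+00 -8.22919768e-01]
```

View pics/w2.png

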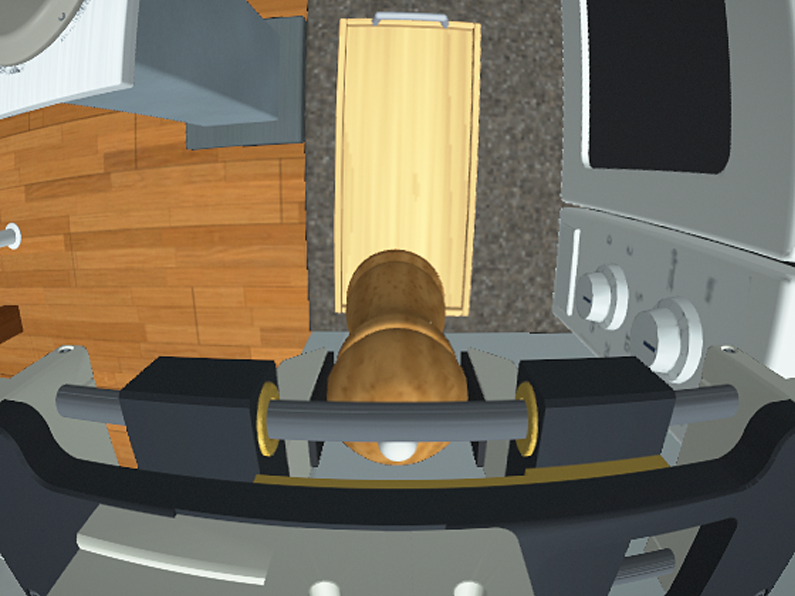

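Mill hangs upright; the tray's corners are at (341,19), (480,23), (469,316), (336,313).

Run:
```python
from h import *
c=load("w2")
for u,v in [(341,19),(480,23),(469,316),(336,313)]:
    print(atz(c,(u+.5)/1.42-.5,(v+.5)/1.42-.5,16,True))
```

```text
[ 374.9 -126.4   16. ]
[ 492.7 -127.7   16. ]
[ 489.1 -387.2   16. ]
[ 370.  -385.4   16. ]
```

```bash
python3 -m pendant '[[[0,-0.001,0.01],[0,0,0],0.04],[[0,-0.003,0.03],[0,0,0],0.04],[[0,-0.003,0.055],[0,0,0],0.04],[[0,-0.003,0.08],[0,0,0],0.04],[[0,-0.003,0.1],[0,0,0],0.04],[[0,-0.003,0.114],[0,0,0],0.04],[[0,-0.003,0.121],[0,0,0],0.04],[[0,-0.003,0.125],[0,0,0],0.04],[[0,-0.003,0.127],[0,0,0],0.04],[[0,-0.003,0.128],[0,0,0],0.04]]'
python3 -m pendant '[[[0,0,0.0],[0,0,0],0.04],[[0,0,0.0],[0,0,0],0.04],[[0,0,0.0],[0,0,0],0.04]]'
```

```text
time: 6.62
tool_pos: [420.8, -337.2, 299.3]
tcp_rot: [3.141, 0.001, 1.58]
contact_force: [-0.5, -0.0, -1.9]
grip_width: 47.1
time: 6.87
tool_pos: [420.7, -337.4, 299.4]
tcp_rot: [3.141, 0.001, 1.58]
contact_force: [0.3, -0.0, -1.4]
grip_width: 47.3
```

```bash
python3 -m pendant '[[[0,0,0.001],[0,0,0],0.04],[[0,0,0.002],[0,0,0],0.04],[[0,0,0.002],[0,0,0],0.04],[[0,0,0.002],[0,0,0],0.04]]'
python3 -m pendant '[[[0,0,0],[0,0,0],0.05],[[0,0,0],[0,0,0],0.055],[[0,0,0],[0,0,0],0.065],[[0,0,0],[0,0,0],0.08],[[0,0,0],[0,0,0],0.0918],[[0,0,0],[0,0,0],0.0918],[[0,0,0],[0,0,0],0.0918]]'
python3 -m pendant '[[[0,0,-0.03],[0,0,0],0.0918],[[0,0,-0.06],[0,0,0],0.0918],[[0,0,-0.1],[0,0,0],0.0918],[[0,0,-0.13],[0,0,0],0.0918],[[0,0,-0.13],[0,0,0],0.0918]]'
```

```text
time: 7.2
tool_pos: [420.8, -337.6, 297.8]
tcp_rot: [3.14, 0.002, 1.58]
contact_force: [-0.6, 0.4, 4.6]
grip_width: 47.3
time: 7.78
tool_pos: [420.5, -337.2, 296.6]
tcp_rot: [-3.141, -0.0, 1.58]
contact_force: [-0.7, -0.5, -0.4]
grip_width: 84.0
time: 8.2
tool_pos: [421.1, -337.7, 433.4]
tcp_rot: [3.133, 0.009, 1.58]
contact_force: [0.2, -0.4, -0.2]
grip_width: 92.0
```

```bash
python3 -m pendant '[[[0.35,0.041,0],[0,0,0.009],0.0918],[[0.35,0.041,0],[0,0,0.009],0.0918],[[0.35,0.041,0],[0,0,0.009],0.0918],[[0.35,0.041,0],[0,0,0.009],0.0918],[[0.35,0.041,0],[0,0,0.009],0.0918],[[0.35,0.041,0],[0,0,0.009],0.0918],[[0.35,0.041,0],[0,0,0.009],0.0918],[[0.35,0.041,0],[0,0,0.009],0.0918],[[0.35,0.041,0],[0,0,0.009],0.0918],[[0.35,0.041,0],[0,0,0.009],0.0918]]'
python3 -m pendant '[[[0.26,0.031,0.02],[0,0,0],0.0918],[[0.26,0.031,0.02],[0,0,0],0.0918],[[0.26,0.031,0.02],[0,0,0],0.0918],[[0.26,0.031,0.02],[0,0,0],0.0918],[[0.26,0.031,0.02],[0,0,0],0.0918],[[0.26,0.031,0.02],[0,0,0],0.0918],[[0.26,0.031,0.02],[0,0,0],0.0918],[[0.26,0.031,0.02],[0,0,0],0.0918],[[0.26,0.031,0.02],[0,0,0],0.0918]]'
python3 - <<'E'
from h import *
c=snap("wrist","w3",None,1.42)
E
```

```text
time: 9.03
tool_pos: [458.2, 16.5, 426.4]
tcp_rot: [-3.141, -0.001, 1.576]
contact_force: [-0.0, 0.3, -0.1]
grip_width: 91.5
time: 9.78
tool_pos: [489.5, 272.7, 406.0]
tcp_rot: [-3.14, 0.001, 1.572]
contact_force: [0.3, -0.3, -0.1]
grip_width: 91.2
```

View pics/w3.png

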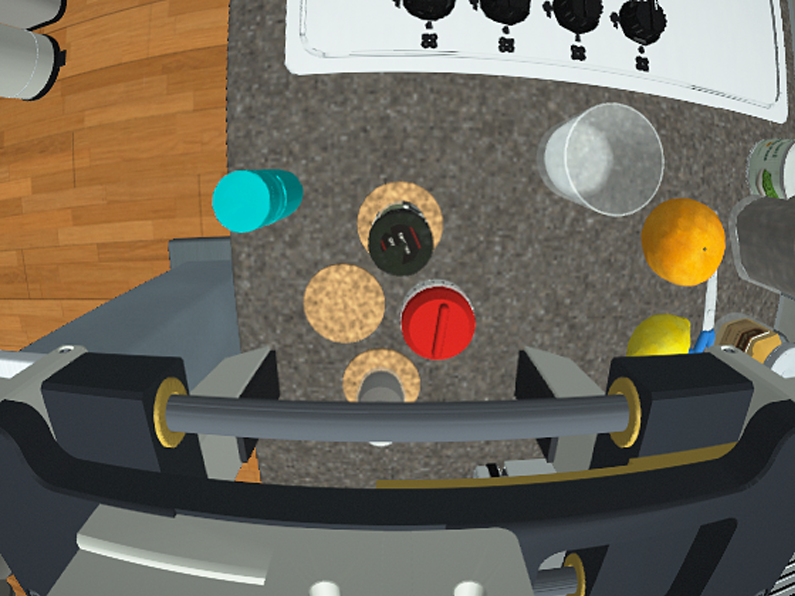

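Spice cap (401,245), L coaster (400,224), F coaster (344,303), R coaster (381,388), timer drum (438,324).

Run:
```python
from h import *
c=load("w3")
for n,u,v,z in [("L",400,224,5),("F",344,303.5,5),("R",381.5,388,5),("spice",401,245,110),("timer",438.5,323,43),("grip top a",443,305,54),("grip b",436,346,54)]:
    print(n,atz(c,(u+.5)/1.42-.5,(v+.5)/1.42-.5,z,True))
```

```text
L [492.  303.8   5. ]
F [443.8 235.3   5. ]
R [475.3 154.1   5. ]
spice [492.  303.2 110. ]
timer [522.3 230.5  43. ]
grip top a [524.2 248.6  54. ]
grip b [519.8 215.4  54. ]
```

```bash
python3 -m pendant '[[[0.03,0.002,0.01],[0,0,0],0.0918],[[0.0305,0.002,0.04],[0,0,0],0.0918],[[0.0305,0.002,0.075],[0,0,0],0.0918],[[0.0305,0.002,0.11],[0,0,0],0.0918],[[0.0305,0.002,0.14],[0,0,0],0.0918],[[0.0305,0.002,0.16],[0,0,0],0.0918],[[0.0305,0.002,0.167],[0,0,0],0.0918],[[0.0305,0.002,0.167],[0,0,0],0.0918],[[0.0305,0.002,0.167],[0,0,0],0.0918]]'
python3 -m pendant '[[[0,0,0],[0,0,0],0.06],[[0,0,0],[0,0,0],0.03],[[0,0,0],[0,0,0],0.03],[[0,0,0],[0,0,0],0.03],[[0,0,0],[0,0,0],0.03],[[0,0,0],[0,0,0],0.03],[[0,0,0],[0,0,0],0.03],[[0,0,0],[0,0,0],0.03],[[0,0,0],[0,0,0],0.03],[[0,0,0],[0,0,0],0.03]]'
```

```text
time: 10.58
tool_pos: [492.2, 302.7, 240.9]
tcp_rot: [3.14, -0.0, 1.569]
contact_force: [0.4, 0.9, 0.4]
grip_width: 92.0
time: 11.42
tool_pos: [491.4, 303.6, 239.7]
tcp_rot: [-3.141, -0.0, 1.571]
contact_force: [-0.1, 0.6, -0.1]
grip_width: 40.3
```

```bash
python3 -m pendant '[[[0,0,-0.008],[0,0,0],0.03],[[0,0,-0.025],[0,0,0],0.03],[[0,0,-0.05],[0,0,0],0.03],[[0,0,-0.08],[0,0,0],0.03],[[0,0,-0.11],[0,0,0],0.03],[[0,0,-0.14],[0,0,0],0.03],[[0,0,-0.165],[0,0,0],0.03],[[0,0,-0.18],[0,0,0],0.03],[[0,0,-0.188],[0,0,0],0.03]]'
python3 -m pendant '[[[-0.006,-0.001,0],[0,0,0],0.03],[[-0.02,-0.003,0],[0,0,0],0.03],[[-0.04,-0.006,0],[0,0,0],0.03],[[-0.065,-0.009,0],[0,0,0],0.03],[[-0.093,-0.012,0],[0,0,0],0.03],[[-0.121,-0.016,0],[0,0,0],0.03],[[-0.149,-0.02,0],[0,0,0],0.03],[[-0.177,-0.024,0],[0,0,0],0.03],[[-0.205,-0.028,0],[0,0,0],0.03],[[-0.233,-0.032,0],[0,0,0],0.03]]'
python3 -m pendant '[[[-0.028,-0.004,0],[0,0,0],0.03],[[-0.056,-0.008,0],[0,0,0],0.03],[[-0.084,-0.012,0],[0,0,0],0.03],[[-0.112,-0.016,0],[0,0,0],0.03],[[-0.14,-0.02,0],[0,0,0],0.03],[[-0.168,-0.024,0],[0,0,0],0.03],[[-0.196,-0.028,0],[0,0,0],0.03],[[-0.224,-0.032,0],[0,0,0],0.03],[[-0.25,-0.036,0],[0,0,0],0.03],[[-0.273,-0.038,0],[0,0,0],0.03]]'
python3 -m pendant '[[[-0.02,-0.001,0],[0,0,0],0.03],[[-0.036,-0.001,0],[0,0,0],0.03],[[-0.047,-0.001,0],[0,0,0],0.03],[[-0.053,-0.001,0],[0,0,0],0.03],[[-0.055,-0.001,0],[0,0,0],0.03],[[-0.055,-0.001,0],[0,0,0],0.03],[[-0.055,-0.001,0],[0,0,0],0.03]]'
```

```text
time: 12.17
tool_pos: [491.3, 303.6, 430.9]
tcp_rot: [3.138, -0.002, 1.571]
contact_force: [0.9, 0.2, -2.6]
grip_width: 40.4
time: 13.0
tool_pos: [458.4, 69.0, 426.2]
tcp_rot: [-3.139, 0.0, 1.571]
contact_force: [-0.5, -0.8, -1.5]
grip_width: 40.4
time: 13.83
tool_pos: [420.2, -204.0, 426.2]
tcp_rot: [-3.139, -0.002, 1.57]
contact_force: [0.4, -0.2, -1.8]
grip_width: 40.0
time: 14.42
tool_pos: [420.4, -256.7, 427.5]
tcp_rot: [-3.141, -0.001, 1.571]
contact_force: [0.5, -0.2, -1.4]
grip_width: 40.5
```

```bash
python3 -m pendant '[[[0,0,0.01],[0,0,0],0.03],[[0,0,0.035],[0,0,0],0.03],[[0,0,0.065],[0,0,0],0.03],[[0,0,0.095],[0,0,0],0.03],[[0,0,0.125],[0,0,0],0.03],[[0,0,0.15],[0,0,0],0.03],[[0,0,0.17],[0,0,0],0.03],[[0,0,0.18],[0,0,0],0.03],[[0,0,0.184],[0,0,0],0.03],[[0,0,0.185],[0,0,0],0.03]]'
python3 -m pendant '[[[0,0,0],[0,0,0],0.03],[[0,0,0.0007],[0,0,0],0.03],[[0,0,0.0015],[0,0,0],0.03],[[0,0,0.0015],[0,0,0],0.03],[[0,0,0.0015],[0,0,0],0.03]]'
```

```text
time: 15.25
tool_pos: [420.6, -257.1, 242.6]
tcp_rot: [-3.141, -0.0, 1.571]
contact_force: [1.1, 0.1, -0.3]
grip_width: 40.4
time: 15.67
tool_pos: [420.5, -257.5, 241.7]
tcp_rot: [3.141, 0.001, 1.571]
contact_force: [0.7, -0.6, -1.9]
grip_width: 40.2
```

```bash
python3 -m pendant '[[[0,0,0.0007],[0,0,0],0.03],[[0,0,0.0015],[0,0,0],0.03],[[0,0,0.0015],[0,0,0],0.03],[[0,0,0.0015],[0,0,0],0.03]]'
python3 -m pendant '[[[0,0,0],[0,0,0],0.043],[[0,0,0],[0,0,0],0.05],[[0,0,0],[0,0,0],0.06],[[0,0,0],[0,0,0],0.08],[[0,0,0],[0,0,0],0.0918],[[0,0,0],[0,0,0],0.0918],[[0,0,0],[0,0,0],0.0918]]'
python3 -m pendant '[[[0,0,-0.03],[0,0,0],0.0918],[[0,0,-0.07],[0,0,0],0.0918],[[0,0,-0.11],[0,0,0],0.0918],[[0,0,-0.15],[0,0,0],0.0918],[[0,0,-0.185],[0,0,0],0.0918],[[0,0,-0.185],[0,0,0],0.0918]]'
```

```text
time: 16.0
tool_pos: [420.5, -257.5, 240.7]
tcp_rot: [3.141, 0.001, 1.571]
contact_force: [-1.9, 1.9, 8.0]
grip_width: 40.2
time: 16.58
tool_pos: [420.4, -257.4, 239.6]
tcp_rot: [-3.142, -0.0, 1.571]
contact_force: [-0.2, -0.0, 0.0]
grip_width: 78.5
time: 17.08
tool_pos: [421.0, -257.8, 431.9]
tcp_rot: [3.131, 0.008, 1.571]
contact_force: [-0.2, -0.3, 0.5]
grip_width: 91.6
```

```bash
python3 -m pendant '[[[0.36,0.054,0],[0,0,0],0.0918],[[0.36,0.054,0],[0,0,0],0.0918],[[0.36,0.054,0],[0,0,0],0.0918],[[0.36,0.054,0],[0,0,0],0.0918],[[0.36,0.054,0],[0,0,0],0.0918],[[0.36,0.054,0],[0,0,0],0.0918],[[0.36,0.054,0],[0,0,0],0.0918],[[0.36,0.054,0],[0,0,0],0.0918],[[0.36,0.054,0],[0,0,0],0.0918],[[0.36,0.054,0],[0,0,0],0.0918]]'
python3 -m pendant '[[[0.0,0,0.03],[0,0,0],0.0918],[[0.0,0,0.04],[0,0,0],0.0918],[[0.0,0,0.04],[0,0,0],0.0918]]'
python3 - <<'E'
from h import *
c=snap("wrist","w4",None,1.42)
E
```

```text
time: 17.92
tool_pos: [474.4, 107.2, 424.4]
tcp_rot: [3.141, -0.002, 1.576]
contact_force: [-0.2, -0.0, -1.5]
grip_width: 92.2
time: 18.17
tool_pos: [473.6, 102.5, 382.0]
tcp_rot: [-3.136, 0.0, 1.571]
contact_force: [0.2, 0.6, 0.4]
grip_width: 92.0
```

View pics/w4.png

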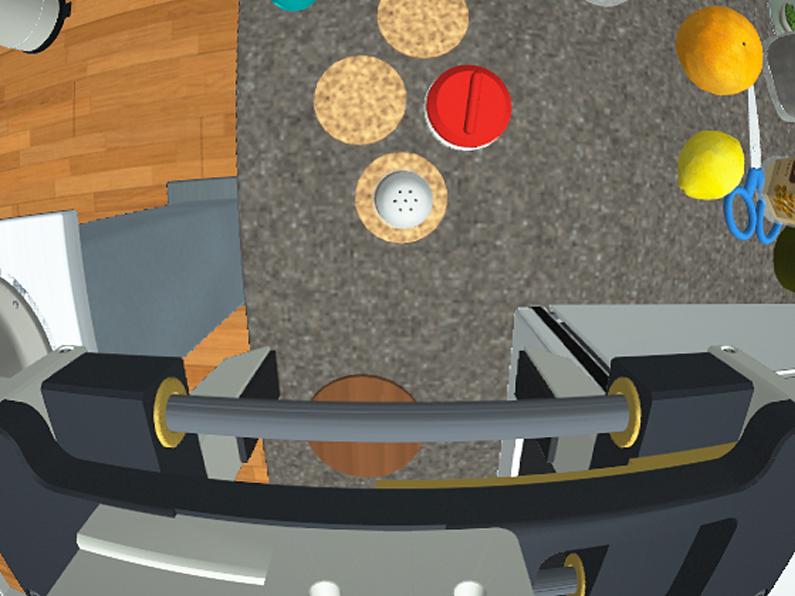

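R coaster (401,197), salt top (405,200), F (360,100), timer drum top (469,106).

Run:
```python
from h import *
c=load("w4")
for n,u,v,z in [("F",360,99.5,5),("R",401,197.5,5),("salt",405,200,95),("timer",469.5,105.5,43),("tl",427,105,41),("tr",511,105,41),("tt",469,65,41),("tb",469,148,41),("grip",473,102,54),("ga",478,69,54),("gb",469,135,54),("trivet",365,425,6)]:
    print(n,atz(c,(u+.5)/1.42-.5,(v+.5)/1.42-.5,z,True))
print(get_obs()['tool_pos'])
```

```text
F [443.9 234.1   5. ]
R [475.1 157.4   5. ]
salt [477.1 161.1  95. ]
timer [521.7 224.6  43. ]
tl [492.7 224.4  41. ]
tr [551.5 226.9  41. ]
tt [521.8 254.3  41. ]
tb [521.8 194.8  41. ]
grip [522.4 225.5  54. ]
ga [525.9 248.7  54. ]
gb [519.8 202.9  54. ]
trivet [443.4 -40.8   6. ]
[474.13858467 102.36634765 383.62938799]
```

```bash
python3 -m pendant '[[[0.03,0.001,0.01],[0,0,0],0.0918],[[0.0545,0.001,0.03],[0,0,0],0.0918],[[0.0545,0.001,0.05],[0,0,0],0.0918],[[0.0545,0.001,0.08],[0,0,0],0.0918],[[0.0545,0.001,0.11],[0,0,0],0.0918],[[0.0545,0.001,0.14],[0,0,0],0.0918],[[0.0545,0.001,0.16],[0,0,0],0.0918],[[0.0545,0.001,0.1695],[0,0,0],0.0918],[[0.0545,0.001,0.1695],[0,0,0],0.0918],[[0.0545,0.001,0.1695],[0,0,0],0.0918]]'
python3 -m pendant '[[[0,0,0],[0,0,0],0.06],[[0,0,0],[0,0,0],0.03],[[0,0,0],[0,0,0],0.03],[[0,0,0],[0,0,0],0.03],[[0,0,0],[0,0,0],0.03],[[0,0,0],[0,0,0],0.03],[[0,0,0],[0,0,0],0.03],[[0,0,0],[0,0,0],0.03],[[0,0,0],[0,0,0],0.03],[[0,0,0],[0,0,0],0.03]]'
```

```text
time: 19.05
tool_pos: [476.1, 156.9, 216.1]
tcp_rot: [3.14, -0.0, 1.57]
contact_force: [0.5, 0.5, -0.0]
grip_width: 91.8
time: 19.88
tool_pos: [475.4, 157.1, 215.2]
tcp_rot: [-3.141, -0.0, 1.571]
contact_force: [0.3, 0.4, 0.4]
grip_width: 40.2
```

```bash
python3 -m pendant '[[[0,0,-0.008],[0,0,0],0.03],[[0,0,-0.025],[0,0,0],0.03],[[0,0,-0.05],[0,0,0],0.03],[[0,0,-0.08],[0,0,0],0.03],[[0,0,-0.11],[0,0,0],0.03],[[0,0,-0.14],[0,0,0],0.03],[[0,0,-0.17],[0,0,0],0.03],[[0,0,-0.195],[0,0,0],0.03],[[0,0,-0.208],[0,0,0],0.03],[[0,0,-0.212],[0,0,0],0.03]]'
python3 -m pendant '[[[-0.006,-0.001,0],[0,0,0],0.03],[[-0.02,-0.004,0],[0,0,0],0.03],[[-0.04,-0.008,0],[0,0,0],0.03],[[-0.065,-0.012,0],[0,0,0],0.03],[[-0.093,-0.017,0],[0,0,0],0.03],[[-0.121,-0.022,0],[0,0,0],0.03],[[-0.149,-0.027,0],[0,0,0],0.03],[[-0.177,-0.032,0],[0,0,0],0.03],[[-0.205,-0.037,0],[0,0,0],0.03],[[-0.233,-0.042,0],[0,0,0],0.03]]'
python3 -m pendant '[[[-0.028,-0.004,0],[0,0,0],0.03],[[-0.053,-0.008,0],[0,0,0],0.03],[[-0.074,-0.011,0],[0,0,0],0.03],[[-0.09,-0.013,0],[0,0,0],0.03],[[-0.098,-0.013,0],[0,0,0],0.03],[[-0.101,-0.013,0],[0,0,0],0.03],[[-0.101,-0.013,0],[0,0,0],0.03],[[-0.101,-0.013,0],[0,0,0],0.03]]'
python3 -m pendant '[[[0,0,0.01],[0,0,0],0.03],[[0,0,0.035],[0,0,0],0.03],[[0,0,0.065],[0,0,0],0.03],[[0,0,0.095],[0,0,0],0.03],[[0,0,0.125],[0,0,0],0.03],[[0,0,0.155],[0,0,0],0.03],[[0,0,0.18],[0,0,0],0.03],[[0,0,0.197],[0,0,0],0.03],[[0,0,0.206],[0,0,0],0.03],[[0,0,0.2085],[0,0,0],0.03]]'
python3 -m pendant '[[[0,0,0],[0,0,0],0.03],[[0,0,0],[0,0,0],0.03]]'
```

```text
time: 20.72
tool_pos: [475.4, 157.1, 430.4]
tcp_rot: [3.136, -0.001, 1.571]
contact_force: [-0.1, 0.2, -1.4]
grip_width: 39.7
time: 21.55
tool_pos: [432.4, -77.4, 425.7]
tcp_rot: [-3.139, -0.001, 1.571]
contact_force: [-0.2, 0.1, -0.6]
grip_width: 39.4
time: 22.22
tool_pos: [420.4, -176.3, 426.7]
tcp_rot: [-3.141, -0.001, 1.571]
contact_force: [-0.2, 0.7, -0.7]
grip_width: 39.7
time: 23.05
tool_pos: [420.3, -175.9, 217.5]
tcp_rot: [-3.139, -0.002, 1.572]
contact_force: [-0.4, 0.4, 0.0]
grip_width: 39.7
time: 23.22
tool_pos: [420.9, -176.8, 219.6]
tcp_rot: [3.14, 0.001, 1.571]
contact_force: [-0.4, 0.1, -1.3]
grip_width: 39.4
```

```bash
python3 -m pendant '[[[0,0,0.001],[0,0,0],0.03],[[0,0,0.002],[0,0,0],0.03],[[0,0,0.003],[0,0,0],0.03],[[0,0,0.003],[0,0,0],0.03],[[0,0,0.003],[0,0,0],0.03]]'
python3 -m pendant '[[[0,0,0.0005],[0,0,0],0.03],[[0,0,0.001],[0,0,0],0.03],[[0,0,0.001],[0,0,0],0.03],[[0,0,0.001],[0,0,0],0.03]]'
```

```text
time: 23.63
tool_pos: [420.6, -177.1, 216.2]
tcp_rot: [3.14, 0.001, 1.571]
contact_force: [-0.0, -0.5, 2.4]
grip_width: 39.7
time: 23.97
tool_pos: [420.6, -177.1, 216.0]
tcp_rot: [3.14, 0.001, 1.571]
contact_force: [-3.0, 1.8, 14.0]
grip_width: 39.6
```

```bash
python3 -m pendant '[[[0,0,0],[0,0,0],0.043],[[0,0,0],[0,0,0],0.05],[[0,0,0],[0,0,0],0.06],[[0,0,0],[0,0,0],0.08],[[0,0,0],[0,0,0],0.0918],[[0,0,0],[0,0,0],0.0918],[[0,0,0],[0,0,0],0.0918]]'
python3 -m pendant '[[[0,0,-0.03],[0,0,0],0.0918],[[0,0,-0.07],[0,0,0],0.0918],[[0,0,-0.11],[0,0,0],0.0918],[[0,0,-0.15],[0,0,0],0.0918],[[0,0,-0.19],[0,0,0],0.0918],[[0,0,-0.212],[0,0,0],0.0918],[[0,0,-0.212],[0,0,0],0.0918]]'
python3 -m pendant '[[[0.35,0.088,0],[0,0,0],0.0918],[[0.35,0.088,0],[0,0,0],0.0918],[[0.35,0.088,0],[0,0,0],0.0918],[[0.35,0.088,0],[0,0,0],0.0918],[[0.35,0.088,0],[0,0,0],0.0918],[[0.35,0.088,0],[0,0,0],0.0918],[[0.35,0.088,0],[0,0,0],0.0918],[[0.35,0.088,0],[0,0,0],0.0918],[[0.35,0.088,0],[0,0,0],0.0918],[[0.35,0.088,0],[0,0,0],0.0918]]'
python3 -m pendant '[[[0.05,0.013,0.04],[0,0,-1.17],0.0918],[[0.05,0.013,0.04],[0,0,-1.17],0.0918],[[0.05,0.013,0.04],[0,0,-1.17],0.0918],[[0.05,0.013,0.04],[0,0,-1.17],0.0918],[[0.05,0.013,0.04],[0,0,-1.17],0.0918],[[0.05,0.013,0.04],[0,0,-1.17],0.0918],[[0.05,0.013,0.04],[0,0,-1.17],0.0918],[[0.05,0.013,0.04],[0,0,-1.17],0.0918],[[0.05,0.013,0.04],[0,0,-1.17],0.0918],[[0.05,0.013,0.04],[0,0,-1.17],0.0918]]'
python3 -m pendant '[[[0,0,0],[0,0,-0.4],0.0918],[[0,0,0],[0,0,-0.4],0.0918],[[0,0,0],[0,0,-0.4],0.0918],[[0,0,0],[0,0,-0.4],0.0918],[[0,0,0],[0,0,-0.4],0.0918]]'
python3 - <<'E'
from h import *
print(get_obs()['tool_pos'],get_obs()['tcp_rot'])
c=snap("wrist","w5",None,1.42)
snap("scene","s5",(280,200,440,340),4)
E
```

```text
time: 24.55
tool_pos: [420.4, -176.9, 214.6]
tcp_rot: [-3.141, -0.0, 1.571]
contact_force: [0.4, 0.5, -0.2]
grip_width: 78.1
time: 25.13
tool_pos: [420.9, -177.2, 431.9]
tcp_rot: [3.133, 0.005, 1.571]
contact_force: [0.1, -0.7, 0.2]
grip_width: 91.8
time: 25.97
tool_pos: [508.7, 177.6, 425.1]
tcp_rot: [-3.14, -0.002, 1.576]
contact_force: [-1.0, -0.9, 0.0]
grip_width: 91.8
time: 26.8
tool_pos: [521.3, 222.3, 385.6]
tcp_rot: [-3.14, -0.001, 2.747]
contact_force: [0.1, 0.2, 1.0]
grip_width: 92.3
time: 27.22
tool_pos: [521.3, 222.4, 385.7]
tcp_rot: [-3.141, -0.002, 3.141]
contact_force: [-0.4, -0.2, 0.9]
grip_width: 91.8
[521.27148401 222.4073157  385.67730498] [-3.14092961e+00 -1.75891412e-03  3.14112882e+00]
```

View pics/w5.png

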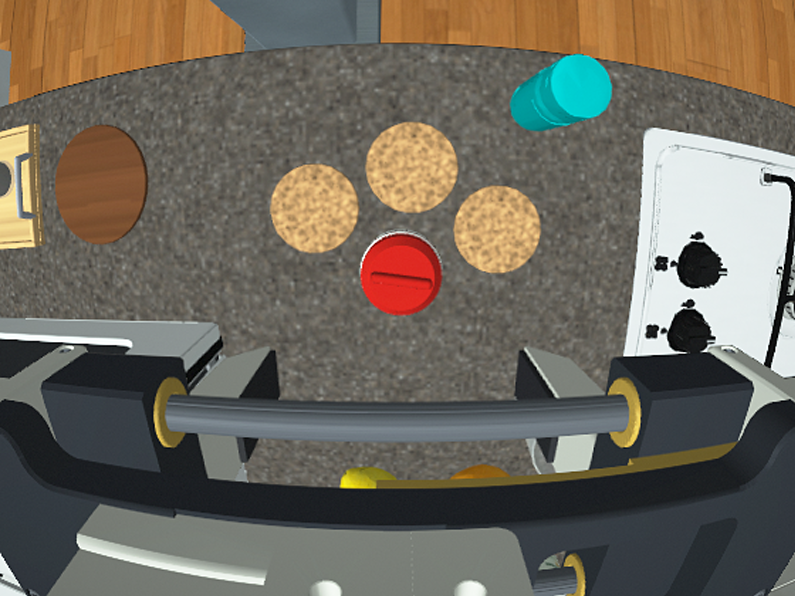

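View pics/s5.png

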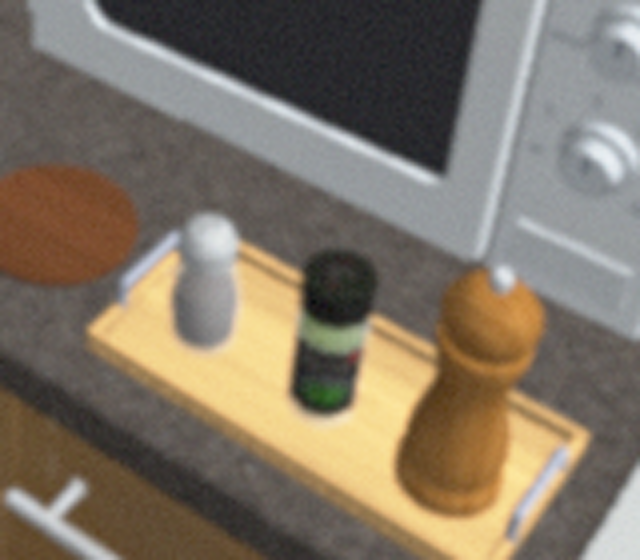

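All three stand in the tray. Timer drum (400,274), trivet (101,184).

Run:
```python
from h import *
c=load("w5")
for n,u,v,z in [("F",411.5,167,5),("R",314,208.5,5),("L",497,229,5),("timer",400.5,273.5,42),("grip",402,281,54),("trivet",101,184,6),("tl",55,184,6),("tr",147,184,6),("tt",101,125,6),("tb",101,243,6)]:
    print(n,atz(c,(u+.5)/1.42-.5,(v+.5)/1.42-.5,z,True))
```

```text
F [443.3 234.6   5. ]
R [475. 158.   5.]
L [491.2 303.1   5. ]
timer [519.7 225.9  42. ]
grip [522.3 226.8  54. ]
trivet [441.8 -40.8   6. ]
tl [435.5 -99.4   6. ]
tr [446.5  10.    6. ]
tt [388.4 -38.6   6. ]
tb [495.4 -46.6   6. ]
```

```bash
python3 -m pendant '[[[0,0.0025,0.02],[0,0,0],0.0918],[[0,0.0025,0.05],[0,0,0],0.0918],[[0,0.0025,0.085],[0,0,0],0.0918],[[0,0.0025,0.12],[0,0,0],0.0918],[[0,0.0025,0.15],[0,0,0],0.0918],[[0,0.0025,0.175],[0,0,0],0.0918],[[0,0.0025,0.19],[0,0,0],0.0918],[[0,0.0025,0.195],[0,0,0],0.0918],[[0,0.0025,0.195],[0,0,0],0.0918],[[0,0.0025,0.195],[0,0,0],0.0918]]'
python3 -m pendant '[[[0,0,0],[0,0,0],0.07],[[0,0,0],[0,0,0],0.05],[[0,0,0],[0,0,0],0.05],[[0,0,0],[0,0,0],0.05],[[0,0,0],[0,0,0],0.05],[[0,0,0],[0,0,0],0.05],[[0,0,0],[0,0,0],0.05],[[0,0,0],[0,0,0],0.05]]'
```

```text
time: 28.15
tool_pos: [521.7, 225.6, 192.3]
tcp_rot: [3.141, 0.001, 3.14]
contact_force: [-0.0, -0.4, -0.4]
grip_width: 91.6
time: 28.82
tool_pos: [521.5, 225.6, 192.2]
tcp_rot: [3.141, 0.001, 3.141]
contact_force: [-1.5, -0.3, 5.9]
grip_width: 62.2
```

```bash
python3 -m pendant '[[[0,0,-0.01],[0,0,0],0.05],[[0,0,-0.03],[0,0,0],0.05],[[0.005,0,-0.055],[0,0,0],0.05],[[0.018,0,-0.08],[0,0,0],0.05],[[0.036,0,-0.1],[0,0,0],0.05],[[0.056,0,-0.11],[0,0,0],0.05],[[0.071,-0.01,-0.11],[0,0,0],0.05],[[0.079,-0.025,-0.11],[0,0,0],0.05],[[0.08,-0.045,-0.11],[0,0,0],0.05],[[0.08,-0.07,-0.11],[0,0,0],0.05]]'
python3 -m pendant '[[[0,-0.026,0],[0,0,0],0.05],[[0,-0.052,0],[0,0,0],0.05],[[0,-0.078,0],[0,0,0],0.05],[[0,-0.104,0],[0,0,0],0.05],[[0,-0.13,0],[0,0,0],0.05],[[0,-0.154,0],[0,0,0],0.05],[[0,-0.175,0],[0,0,0],0.05],[[0,-0.191,0],[0,0,0],0.05],[[0,-0.199,0],[0,0,0],0.05],[[0,-0.201,0],[0,0,0],0.05]]'
python3 -m pendant '[[[0,0,0],[0,0,0],0.05],[[0,0,0],[0,0,0],0.05]]'
python3 - <<'E'
from h import *
print(get_obs()['tool_pos'],get_obs()['tcp_rot'])
c=snap("wrist","w6",None,1.42)
print(proj(c,(441.5,-45.5,6),True)*1.42)
for a in range(0,360,45): print((proj(c,(441.5+55*np.cos(np.radians(a)),-45.5+55*np.sin(np.radians(a)),6),True)*1.42).round())
E
```

```text
time: 29.65
tool_pos: [440.4, 155.7, 302.2]
tcp_rot: [3.141, 0.0, -3.14]
contact_force: [0.9, 0.1, -0.9]
grip_width: 62.0
time: 30.48
tool_pos: [441.2, -46.4, 301.9]
tcp_rot: [-3.142, 0.0, 3.139]
contact_force: [0.1, -0.7, -0.9]
grip_width: 61.8
time: 30.65
tool_pos: [441.1, -44.7, 301.7]
tcp_rot: [3.141, -0.0, 3.141]
contact_force: [0.0, -0.3, -0.2]
grip_width: 62.3
[441.09088674 -44.72696376 301.73580415] [ 3.14112193e+00 -1.94994040e-04  3.14101061e+00]
[393.482 292.662]
[394. 373.]
[454. 351.]
[481. 293.]
[458. 230.]
[393. 203.]
[329. 231.]
[306. 293.]
[334. 351.]
```

View pics/w6.png

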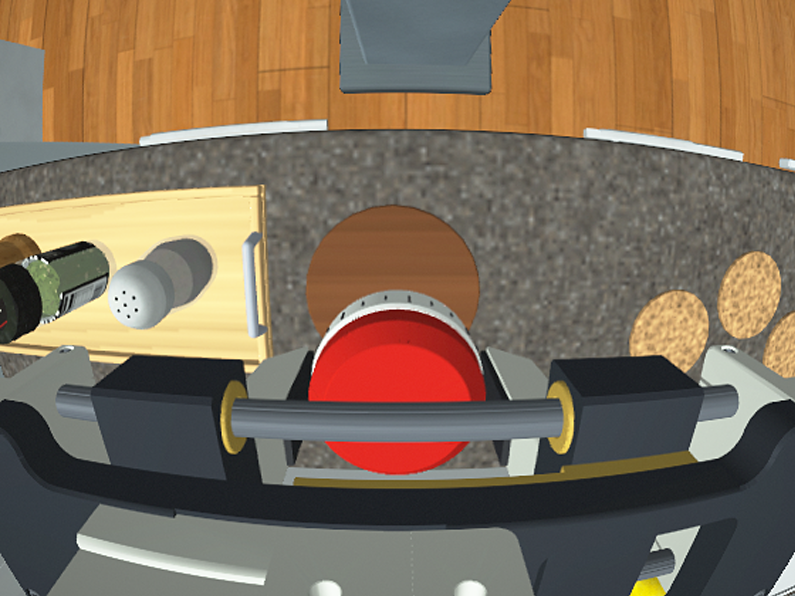

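Trivet edges at (306..480, top 205), as predicted for a centre at (441.5,-45.5). Lowering.

```bash
python3 -m pendant '[[[-0.0005,-0.0005,0.01],[0,0,0],0.05],[[-0.001,-0.0005,0.03],[0,0,0],0.05],[[-0.001,-0.0005,0.055],[0,0,0],0.05],[[-0.001,-0.0005,0.078],[0,0,0],0.05],[[-0.001,-0.0005,0.093],[0,0,0],0.05],[[-0.001,-0.0005,0.1],[0,0,0],0.05],[[-0.001,-0.0005,0.1015],[0,0,0],0.05],[[-0.001,-0.0005,0.1015],[0,0,0],0.05],[[-0.001,-0.0005,0.1015],[0,0,0],0.05]]'
python3 -m pendant '[[[0,0,0.0005],[0,0,0],0.05],[[0,0,0.001],[0,0,0],0.05],[[0,0,0.0015],[0,0,0],0.05],[[0,0,0.0015],[0,0,0],0.05]]'
```

```text
time: 31.45
tool_pos: [442.6, -45.6, 201.0]
tcp_rot: [-3.141, 0.001, 3.141]
contact_force: [0.2, -0.7, -1.2]
grip_width: 62.0
time: 31.78
tool_pos: [442.2, -45.9, 199.0]
tcp_rot: [-3.141, 0.001, 3.141]
contact_force: [-0.4, 0.8, -0.7]
grip_width: 62.0
```

```bash
python3 -m pendant '[[[0,0,0.0005],[0,0,0],0.05],[[0,0,0.001],[0,0,0],0.05],[[0,0,0.001],[0,0,0],0.05],[[0,0,0.001],[0,0,0],0.05]]'
python3 -m pendant '[[[0,0,0],[0,0,0],0.066],[[0,0,0],[0,0,0],0.07],[[0,0,0],[0,0,0],0.08],[[0,0,0],[0,0,0],0.0918],[[0,0,0],[0,0,0],0.0918],[[0,0,0],[0,0,0],0.0918],[[0,0,0],[0,0,0],0.0918]]'
python3 -m pendant '[[[0,0,-0.02],[0,0,0],0.0918],[[0,0,-0.05],[0,0,0],0.0918],[[0,0,-0.09],[0,0,0],0.0918],[[0,0,-0.13],[0,0,0],0.0918],[[0,0,-0.17],[0,0,0],0.0918],[[0,0,-0.21],[0,0,0],0.0918],[[0,0,-0.23],[0,0,0],0.0918],[[0,0,-0.23],[0,0,0],0.0918],[[0,0,-0.23],[0,0,0],0.0918]]'
python3 - <<'E'
from h import *
c=snap("top","t7",(285,205,375,275),8)
E
```

```text
time: 32.12
tool_pos: [442.2, -45.9, 198.2]
tcp_rot: [-3.142, 0.001, 3.141]
contact_force: [-1.7, -1.1, 5.7]
grip_width: 61.9
time: 32.7
tool_pos: [442.2, -45.8, 197.7]
tcp_rot: [3.141, -0.0, 3.141]
contact_force: [-0.5, -0.6, -0.6]
grip_width: 91.5
time: 33.45
tool_pos: [442.0, -45.8, 428.5]
tcp_rot: [-3.141, 0.002, 3.141]
contact_force: [0.7, -0.7, -1.3]
grip_width: 91.7
```

View pics/t7.png

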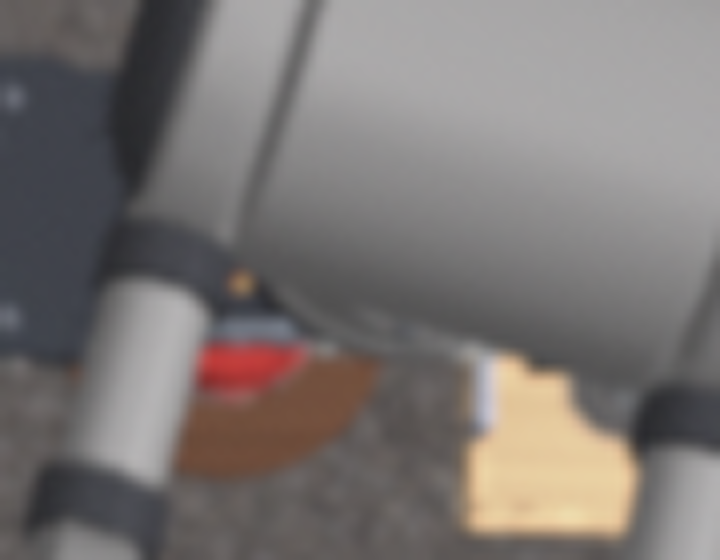

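```bash
python3 -m pendant '[[[0.0215,-0.131,0],[0,0,1.17],0.0918],[[0.0215,-0.131,0],[0,0,1.17],0.0918],[[0.0215,-0.131,0],[0,0,1.17],0.0918],[[0.0215,-0.131,0],[0,0,1.17],0.0918],[[0.0215,-0.131,0],[0,0,1.17],0.0918],[[0.0215,-0.131,0],[0,0,1.17],0.0918],[[0.0215,-0.131,0],[0,0,1.17],0.0918],[[0.0215,-0.131,0],[0,0,1.17],0.0918],[[0.0215,-0.131,0],[0,0,1.17],0.0918],[[0.0215,-0.131,0],[0,0,1.17],0.0918]]'
python3 -m pendant '[[[0,0,0],[0,0,0.4],0.0918],[[0,0,0],[0,0,0.4],0.0918],[[0,0,0],[0,0,0.4],0.0918],[[0,0,0],[0,0,0.4],0.0918],[[0,0,0],[0,0,0.4],0.0918],[[0,0,0],[0,0,0.4],0.0918]]'
python3 - <<'E'
from h import *
print(get_obs()['tool_pos'],get_obs()['tcp_rot'])
c=snap("wrist","w8",None,1.42)
for p in [(442,-45.5,6),(387,-45.5,6),(497,-45.5,6),(442,9.5,6),(442,-100.5,6),(442,-45.5,49),(411.5,-45.5,49),(472.5,-45.5,49),(420.5,-177,96),(420.5,-257,111)]: print(p,proj(c,p,True)*1.42)
E
```

```text
time: 34.33
tool_pos: [420.4, -176.8, 425.6]
tcp_rot: [-3.139, -0.004, 1.964]
contact_force: [-0.6, 0.2, 0.1]
grip_width: 92.1
time: 34.83
tool_pos: [420.5, -176.8, 426.7]
tcp_rot: [-3.14, -0.001, 1.574]
contact_force: [0.3, 0.2, -1.0]
grip_width: 91.7
[ 420.51653104 -176.82285991  426.72269021] [-3.13993170e+00 -1.20682077e-03  1.57410236e+00]
(442, -45.5, 6) [422.734 107.92 ]
(387, -45.5, 6) [358.266 108.062]
(497, -45.5, 6) [486.208 110.192]
(442, 9.5, 6) [422.734  47.286]
(442, -100.5, 6) [422.308 170.826]
(442, -45.5, 49) [425.716 100.394]
(411.5, -45.5, 49) [385.672 100.11 ]
(472.5, -45.5, 49) [465.334 101.672]
(420.5, -177, 96) [396.89  281.728]
(420.5, -257, 111) [396.606 395.044]
```

View pics/w8.png

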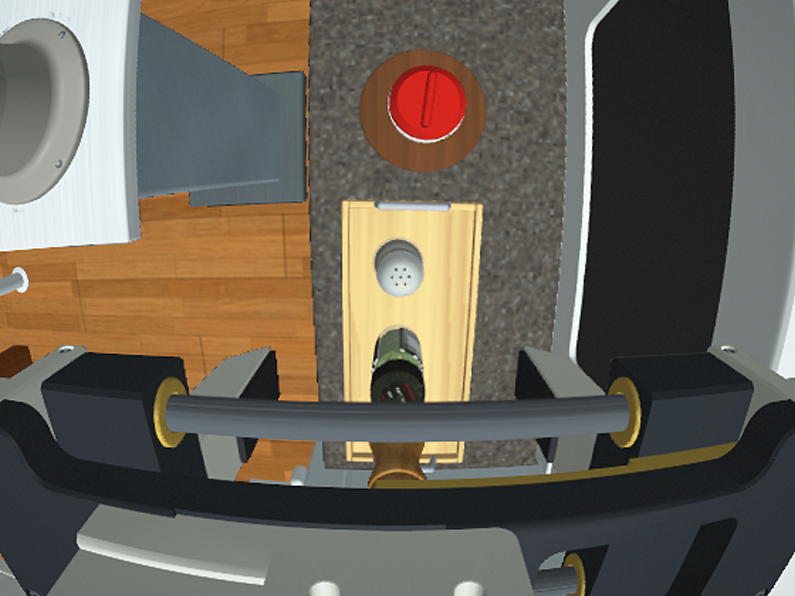

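Timer drum (427,102) vs trivet centre (423,111): projected match within ~1 mm, so centred. Salt top (402,276). Now salt back.

```bash
python3 -m pendant '[[[0,0,0.02],[0,0,0],0.0918],[[0,0,0.055],[0,0,0],0.0918],[[0,0,0.09],[0,0,0],0.0918],[[0,0,0.125],[0,0,0],0.0918],[[0,0,0.155],[0,0,0],0.0918],[[0,0,0.185],[0,0,0],0.0918],[[0,0,0.203],[0,0,0],0.0918],[[0,0,0.21],[0,0,0],0.0918],[[0,0,0.21],[0,0,0],0.0918],[[0,0,0.21],[0,0,0],0.0918]]'
python3 -m pendant '[[[0,0,0],[0,0,0],0.06],[[0,0,0],[0,0,0],0.03],[[0,0,0],[0,0,0],0.03],[[0,0,0],[0,0,0],0.03],[[0,0,0],[0,0,0],0.03],[[0,0,0],[0,0,0],0.03],[[0,0,0],[0,0,0],0.03],[[0,0,0],[0,0,0],0.03],[[0,0,0],[0,0,0],0.03],[[0,0,0],[0,0,0],0.03]]'
```

```text
time: 35.72
tool_pos: [420.9, -177.0, 218.1]
tcp_rot: [3.141, 0.0, 1.572]
contact_force: [0.4, 0.1, 0.0]
grip_width: 91.6
time: 36.55
tool_pos: [420.6, -176.8, 217.7]
tcp_rot: [3.142, -0.0, 1.571]
contact_force: [-0.0, -0.2, -0.7]
grip_width: 39.0
```

```bash
python3 -m pendant '[[[0,0,-0.008],[0,0,0],0.03],[[0,0,-0.025],[0,0,0],0.03],[[0,0,-0.05],[0,0,0],0.03],[[0,0,-0.08],[0,0,0],0.03],[[0,0,-0.11],[0,0,0],0.03],[[0,0,-0.14],[0,0,0],0.03],[[0,0,-0.17],[0,0,0],0.03],[[0,0,-0.19],[0,0,0],0.03],[[0,0,-0.2],[0,0,0],0.03],[[0,0,-0.2],[0,0,0],0.03]]'
python3 -m pendant '[[[0.006,0.001,0],[0,0,0],0.03],[[0.02,0.003,0],[0,0,0],0.03],[[0.04,0.006,0],[0,0,0],0.03],[[0.065,0.01,0],[0,0,0],0.03],[[0.093,0.015,0],[0,0,0],0.03],[[0.121,0.02,0],[0,0,0],0.03],[[0.149,0.025,0],[0,0,0],0.03],[[0.177,0.03,0],[0,0,0],0.03],[[0.205,0.034,0],[0,0,0],0.03],[[0.233,0.038,0],[0,0,0],0.03]]'
python3 -m pendant '[[[0.028,0.005,0],[0,0,0],0.03],[[0.053,0.009,0],[0,0,0],0.03],[[0.074,0.013,0],[0,0,0],0.03],[[0.09,0.0165,0],[0,0,0],0.03],[[0.098,0.0165,0],[0,0,0],0.03],[[0.101,0.0165,0],[0,0,0],0.03],[[0.101,0.0165,0],[0,0,0],0.03],[[0.101,0.0165,0],[0,0,0],0.03]]'
python3 -m pendant '[[[0,0,0.01],[0,0,0],0.03],[[0,0,0.035],[0,0,0],0.03],[[0,0,0.065],[0,0,0],0.03],[[0,0,0.095],[0,0,0],0.03],[[0,0,0.125],[0,0,0],0.03],[[0,0,0.15],[0,0,0],0.03],[[0,0,0.17],[0,0,0],0.03],[[0,0,0.185],[0,0,0],0.03],[[0,0,0.193],[0,0,0],0.03],[[0,0,0.195],[0,0,0],0.03]]'
python3 -m pendant '[[[0,0,0],[0,0,0],0.03],[[0,0,0],[0,0,0],0.03],[[0,0,0],[0,0,0],0.03]]'
```

```text
time: 37.38
tool_pos: [420.6, -176.8, 420.6]
tcp_rot: [3.137, 0.003, 1.571]
contact_force: [0.1, -0.4, -1.4]
grip_width: 39.0
time: 38.22
tool_pos: [458.1, 58.0, 416.3]
tcp_rot: [-3.138, -0.0, 1.571]
contact_force: [-0.1, -0.5, -1.5]
grip_width: 39.2
time: 38.88
tool_pos: [474.8, 156.6, 417.3]
tcp_rot: [-3.141, 0.0, 1.571]
contact_force: [-0.6, -0.9, -1.4]
grip_width: 39.2
time: 39.72
tool_pos: [474.8, 156.3, 221.6]
tcp_rot: [-3.139, 0.0, 1.57]
contact_force: [-0.8, 0.7, -1.0]
grip_width: 39.4
time: 39.97
tool_pos: [475.5, 157.1, 223.8]
tcp_rot: [3.139, -0.0, 1.571]
contact_force: [0.0, 0.7, -1.6]
grip_width: 38.9
```

```bash
python3 -m pendant '[[[0,0,0.002],[0,0,0],0.03],[[0,0,0.004],[0,0,0],0.03],[[0,0,0.0055],[0,0,0],0.03],[[0,0,0.0065],[0,0,0],0.03],[[0,0,0.0065],[0,0,0],0.03],[[0,0,0.0065],[0,0,0],0.03]]'
python3 -m pendant '[[[0,0,0.0005],[0,0,0],0.03],[[0,0,0.001],[0,0,0],0.03],[[0,0,0.001],[0,0,0],0.03]]'
```

```text
time: 40.47
tool_pos: [475.0, 157.2, 216.6]
tcp_rot: [3.141, -0.0, 1.571]
contact_force: [-1.7, -0.0, 4.4]
grip_width: 39.3
time: 40.72
tool_pos: [475.1, 157.2, 216.5]
tcp_rot: [3.141, -0.0, 1.571]
contact_force: [-4.3, -1.1, 15.3]
grip_width: 39.3
```

```bash
python3 -m pendant '[[[0,0,-0.0005],[0,0,0],0.041],[[0,0,-0.0005],[0,0,0],0.05],[[0,0,-0.0005],[0,0,0],0.06],[[0,0,-0.0005],[0,0,0],0.08],[[0,0,-0.0005],[0,0,0],0.0918],[[0,0,-0.0005],[0,0,0],0.0918],[[0,0,-0.0005],[0,0,0],0.0918]]'
python3 -m pendant '[[[0,0,-0.03],[0,0,0],0.0918],[[0,0,-0.07],[0,0,0],0.0918],[[0,0,-0.11],[0,0,0],0.0918],[[0,0,-0.15],[0,0,0],0.0918],[[0,0,-0.19],[0,0,0],0.0918],[[0,0,-0.212],[0,0,0],0.0918],[[0,0,-0.212],[0,0,0],0.0918]]'
python3 -m pendant '[[[-0.35,-0.046,0],[0,0,0],0.0918],[[-0.35,-0.046,0],[0,0,0],0.0918],[[-0.35,-0.046,0],[0,0,0],0.0918],[[-0.35,-0.046,0],[0,0,0],0.0918],[[-0.35,-0.046,0],[0,0,0],0.0918],[[-0.35,-0.046,0],[0,0,0],0.0918],[[-0.35,-0.046,0],[0,0,0],0.0918],[[-0.35,-0.046,0],[0,0,0],0.0918],[[-0.35,-0.046,0],[0,0,0],0.0918],[[-0.35,-0.046,0],[0,0,0],0.0918]]'
python3 -m pendant '[[[-0.035,-0.005,0],[0,0,0],0.0918],[[-0.0645,-0.0085,0],[0,0,0],0.0918],[[-0.0645,-0.0085,0],[0,0,0],0.0918],[[-0.0645,-0.0085,0],[0,0,0],0.0918],[[-0.0645,-0.0085,0],[0,0,0],0.0918]]'
```

```text
time: 41.3
tool_pos: [475.1, 157.2, 215.6]
tcp_rot: [-3.141, -0.0, 1.571]
contact_force: [0.4, -0.6, -0.4]
grip_width: 76.5
time: 41.88
tool_pos: [475.6, 157.3, 433.3]
tcp_rot: [3.131, -0.002, 1.571]
contact_force: [-0.1, 0.4, -0.0]
grip_width: 91.7
time: 42.72
tool_pos: [428.4, -196.5, 426.4]
tcp_rot: [-3.14, 0.0, 1.566]
contact_force: [-0.2, 0.5, -0.4]
grip_width: 92.2
time: 43.13
tool_pos: [420.7, -256.4, 427.0]
tcp_rot: [-3.141, -0.002, 1.571]
contact_force: [-0.9, 1.0, 0.2]
grip_width: 91.9
```

```bash
python3 -m pendant '[[[-0.0007,0,0.02],[0,0,0],0.0918],[[-0.0007,0,0.05],[0,0,0],0.0918],[[-0.0007,0,0.08],[0,0,0],0.0918],[[-0.0007,0,0.11],[0,0,0],0.0918],[[-0.0007,0,0.14],[0,0,0],0.0918],[[-0.0007,0,0.165],[0,0,0],0.0918],[[-0.0007,0,0.18],[0,0,0],0.0918],[[-0.0007,0,0.186],[0,0,0],0.0918],[[-0.0007,0,0.186],[0,0,0],0.0918],[[-0.0007,0,0.186],[0,0,0],0.0918]]'
python3 -m pendant '[[[0,0,0],[0,0,0],0.06],[[0,0,0],[0,0,0],0.03],[[0,0,0],[0,0,0],0.03],[[0,0,0],[0,0,0],0.03],[[0,0,0],[0,0,0],0.03],[[0,0,0],[0,0,0],0.03],[[0,0,0],[0,0,0],0.03],[[0,0,0],[0,0,0],0.03],[[0,0,0],[0,0,0],0.03],[[0,0,0],[0,0,0],0.03]]'
```

```text
time: 43.97
tool_pos: [421.1, -257.4, 242.3]
tcp_rot: [3.141, 0.0, 1.572]
contact_force: [-0.2, -1.0, 0.1]
grip_width: 91.6
time: 44.8
tool_pos: [420.6, -258.0, 241.7]
tcp_rot: [3.142, -0.0, 1.571]
contact_force: [-0.9, -0.3, 0.4]
grip_width: 40.3
```

```bash
python3 -m pendant '[[[0,0,-0.008],[0,0,0],0.03],[[0,0,-0.025],[0,0,0],0.03],[[0,0,-0.05],[0,0,0],0.03],[[0,0,-0.08],[0,0,0],0.03],[[0,0,-0.11],[0,0,0],0.03],[[0,0,-0.14],[0,0,0],0.03],[[0,0,-0.165],[0,0,0],0.03],[[0,0,-0.18],[0,0,0],0.03],[[0,0,-0.184],[0,0,0],0.03],[[0,0,-0.184],[0,0,0],0.03]]'
python3 -m pendant '[[[0.006,0.001,0],[0,0,0],0.03],[[0.02,0.003,0],[0,0,0],0.03],[[0.04,0.006,0],[0,0,0],0.03],[[0.065,0.009,0],[0,0,0],0.03],[[0.093,0.012,0],[0,0,0],0.03],[[0.121,0.016,0],[0,0,0],0.03],[[0.149,0.02,0],[0,0,0],0.03],[[0.177,0.024,0],[0,0,0],0.03],[[0.205,0.028,0],[0,0,0],0.03],[[0.233,0.032,0],[0,0,0],0.03]]'
python3 -m pendant '[[[0.028,0.003,0],[0,0,0],0.03],[[0.056,0.006,0],[0,0,0],0.03],[[0.084,0.01,0],[0,0,0],0.03],[[0.112,0.014,0],[0,0,0],0.03],[[0.14,0.018,0],[0,0,0],0.03],[[0.168,0.022,0],[0,0,0],0.03],[[0.196,0.026,0],[0,0,0],0.03],[[0.224,0.03,0],[0,0,0],0.03],[[0.25,0.034,0],[0,0,0],0.03],[[0.273,0.037,0],[0,0,0],0.03]]'
python3 -m pendant '[[[0.02,0.001,0],[0,0,0],0.03],[[0.036,0.002,0],[0,0,0],0.03],[[0.047,0.002,0],[0,0,0],0.03],[[0.053,0.002,0],[0,0,0],0.03],[[0.055,0.002,0],[0,0,0],0.03],[[0.055,0.002,0],[0,0,0],0.03],[[0.055,0.002,0],[0,0,0],0.03]]'
```

```text
time: 45.63
tool_pos: [420.5, -257.9, 426.8]
tcp_rot: [3.14, 0.001, 1.571]
contact_force: [0.9, 0.2, -2.5]
grip_width: 40.0
time: 46.47
tool_pos: [452.1, -23.3, 424.0]
tcp_rot: [-3.138, -0.001, 1.571]
contact_force: [0.2, 0.5, -0.8]
grip_width: 40.3
time: 47.3
tool_pos: [489.1, 250.0, 423.6]
tcp_rot: [-3.138, 0.001, 1.572]
contact_force: [0.0, -0.7, -2.1]
grip_width: 40.6
time: 47.88
tool_pos: [491.6, 302.4, 425.5]
tcp_rot: [-3.141, 0.0, 1.57]
contact_force: [0.5, 0.3, -0.6]
grip_width: 40.3
```

Down to 240.7: 185 mm minus the overshoot pattern.

```bash
python3 -m pendant '[[[0.0003,0,0.01],[0,0,0],0.03],[[0.0003,0,0.035],[0,0,0],0.03],[[0.0003,0,0.065],[0,0,0],0.03],[[0.0003,0,0.095],[0,0,0],0.03],[[0.0003,0,0.125],[0,0,0],0.03],[[0.0003,0,0.15],[0,0,0],0.03],[[0.0003,0,0.17],[0,0,0],0.03],[[0.0003,0,0.179],[0,0,0],0.03],[[0.0003,0,0.182],[0,0,0],0.03],[[0.0003,0,0.1825],[0,0,0],0.03]]'
python3 -m pendant '[[[0,0,0],[0,0,0],0.03],[[0,0,0],[0,0,0],0.03],[[0,0,0],[0,0,0],0.03]]'
```

```text
time: 48.72
tool_pos: [491.7, 302.9, 243.1]
tcp_rot: [-3.141, 0.0, 1.57]
contact_force: [0.6, 0.1, -0.1]
grip_width: 40.5
time: 48.97
tool_pos: [491.9, 303.4, 244.6]
tcp_rot: [3.139, -0.001, 1.571]
contact_force: [0.1, -0.3, -1.0]
grip_width: 40.5
```

```bash
python3 -m pendant '[[[-0.0003,-0.0003,0.001],[0,0,0],0.03],[[-0.0003,-0.0003,0.002],[0,0,0],0.03],[[-0.0003,-0.0003,0.003],[0,0,0],0.03],[[-0.0003,-0.0003,0.0035],[0,0,0],0.03],[[-0.0003,-0.0003,0.0035],[0,0,0],0.03],[[-0.0003,-0.0003,0.0035],[0,0,0],0.03]]'
python3 -m pendant '[[[0,0,0.0005],[0,0,0],0.03],[[0,0,0.001],[0,0,0],0.03],[[0,0,0.001],[0,0,0],0.03]]'
```

```text
time: 49.47
tool_pos: [491.3, 303.0, 240.7]
tcp_rot: [3.141, -0.0, 1.571]
contact_force: [-2.1, -0.7, 6.3]
grip_width: 40.3
time: 49.72
tool_pos: [491.3, 303.0, 240.6]
tcp_rot: [3.14, -0.001, 1.571]
contact_force: [-3.7, -2.7, 12.9]
grip_width: 40.2
```

```bash
python3 -m pendant '[[[0,0,-0.0005],[0,0,0],0.042],[[0,0,-0.0005],[0,0,0],0.05],[[0,0,-0.0005],[0,0,0],0.06],[[0,0,-0.0005],[0,0,0],0.08],[[0,0,-0.0005],[0,0,0],0.0918],[[0,0,-0.0005],[0,0,0],0.0918],[[0,0,-0.0005],[0,0,0],0.0918]]'
python3 -m pendant '[[[0,0,-0.03],[0,0,0],0.0918],[[0,0,-0.07],[0,0,0],0.0918],[[0,0,-0.11],[0,0,0],0.0918],[[0,0,-0.15],[0,0,0],0.0918],[[0,0,-0.187],[0,0,0],0.0918],[[0,0,-0.187],[0,0,0],0.0918]]'
python3 -m pendant '[[[-0.35,-0.039,0],[0,0,0],0.0918],[[-0.35,-0.039,0],[0,0,0],0.0918],[[-0.35,-0.039,0],[0,0,0],0.0918],[[-0.35,-0.039,0],[0,0,0],0.0918],[[-0.35,-0.039,0],[0,0,0],0.0918],[[-0.35,-0.039,0],[0,0,0],0.0918],[[-0.35,-0.039,0],[0,0,0],0.0918],[[-0.35,-0.039,0],[0,0,0],0.0918],[[-0.35,-0.039,0],[0,0,0],0.0918],[[-0.35,-0.039,0],[0,0,0],0.0918]]'
python3 -m pendant '[[[-0.29,-0.0315,0],[0,0,0],0.0918],[[-0.29,-0.0315,0],[0,0,0],0.0918],[[-0.29,-0.0315,0],[0,0,0],0.0918],[[-0.29,-0.0315,0],[0,0,0],0.0918],[[-0.29,-0.0315,0],[0,0,0],0.0918],[[-0.29,-0.0315,0],[0,0,0],0.0918],[[-0.29,-0.0315,0],[0,0,0],0.0918],[[-0.29,-0.0315,0],[0,0,0],0.0918],[[-0.29,-0.0315,0],[0,0,0],0.0918],[[-0.29,-0.0315,0],[0,0,0],0.0918]]'
python3 -m pendant '[[[0,0,0],[0,0,0],0.0918],[[0,0,0],[0,0,0],0.0918]]'
```

```text
time: 50.3
tool_pos: [491.3, 303.0, 239.1]
tcp_rot: [-3.141, 0.0, 1.571]
contact_force: [-1.0, 0.1, -0.4]
grip_width: 77.0
time: 50.8
tool_pos: [491.8, 303.3, 434.7]
tcp_rot: [3.128, -0.006, 1.571]
contact_force: [1.8, -0.3, 0.5]
grip_width: 91.8
time: 51.63
tool_pos: [451.8, -50.4, 426.0]
tcp_rot: [3.142, 0.001, 1.566]
contact_force: [1.1, 0.1, 0.2]
grip_width: 91.8
time: 52.47
tool_pos: [421.1, -336.3, 425.7]
tcp_rot: [-3.141, -0.001, 1.571]
contact_force: [0.9, 0.9, -0.7]
grip_width: 91.9
time: 52.63
tool_pos: [421.3, -335.5, 426.4]
tcp_rot: [3.141, -0.0, 1.573]
contact_force: [0.1, -0.3, -0.2]
grip_width: 91.7
```

```bash
python3 -m pendant '[[[-0.0017,-0.0005,0.02],[0,0,0],0.0918],[[-0.0017,-0.0005,0.05],[0,0,0],0.0918],[[-0.0017,-0.0005,0.08],[0,0,0],0.0918],[[-0.0017,-0.0005,0.105],[0,0,0],0.0918],[[-0.0017,-0.0005,0.12],[0,0,0],0.0918],[[-0.0017,-0.0005,0.129],[0,0,0],0.0918],[[-0.0017,-0.0005,0.129],[0,0,0],0.0918],[[-0.0017,-0.0005,0.129],[0,0,0],0.0918]]'
python3 -m pendant '[[[0,0,0],[0,0,0],0.06],[[0,0,0],[0,0,0],0.04],[[0,0,0],[0,0,0],0.04],[[0,0,0],[0,0,0],0.04],[[0,0,0],[0,0,0],0.04],[[0,0,0],[0,0,0],0.04],[[0,0,0],[0,0,0],0.04],[[0,0,0],[0,0,0],0.04],[[0,0,0],[0,0,0],0.04],[[0,0,0],[0,0,0],0.04]]'
```

```text
time: 53.3
tool_pos: [420.7, -338.3, 297.8]
tcp_rot: [3.141, 0.0, 1.572]
contact_force: [0.1, -0.4, 0.3]
grip_width: 91.6
time: 54.13
tool_pos: [420.4, -338.8, 297.3]
tcp_rot: [3.141, 0.0, 1.571]
contact_force: [1.0, -0.6, 0.3]
grip_width: 47.0
```

```bash
python3 -m pendant '[[[0,0,-0.008],[0,0,0],0.04],[[0,0,-0.022],[0,0,0],0.04],[[0,0,-0.04],[0,0,0],0.04],[[0,0,-0.06],[0,0,0],0.04],[[0,0,-0.08],[0,0,0],0.04],[[0,0,-0.1],[0,0,0],0.04],[[0,0,-0.117],[0,0,0],0.04],[[0,0,-0.127],[0,0,0],0.04],[[0,0,-0.13],[0,0,0],0.04],[[0,0,-0.13],[0,0,0],0.04]]'
python3 -m pendant '[[[0.006,0,0],[0,0,0],0.04],[[0.017,0.001,0],[0,0,0],0.04],[[0.033,0.002,0],[0,0,0],0.04],[[0.053,0.003,0],[0,0,0],0.04],[[0.077,0.004,0],[0,0,0],0.04],[[0.102,0.005,0],[0,0,0],0.04],[[0.127,0.006,0],[0,0,0],0.04],[[0.152,0.007,0],[0,0,0],0.04],[[0.177,0.008,0],[0,0,0],0.04],[[0.202,0.009,0],[0,0,0],0.04]]'
python3 -m pendant '[[[0.025,0.001,0],[0,0,0],0.04],[[0.05,0.002,0],[0,0,0],0.04],[[0.075,0.003,0],[0,0,0],0.04],[[0.1,0.004,0],[0,0,0],0.04],[[0.125,0.005,0],[0,0,0],0.04],[[0.15,0.006,0],[0,0,0],0.04],[[0.175,0.007,0],[0,0,0],0.04],[[0.2,0.008,0],[0,0,0],0.04],[[0.225,0.009,0],[0,0,0],0.04],[[0.25,0.01,0],[0,0,0],0.04]]'
python3 -m pendant '[[[0.024,0.001,0],[0,0,0],0.04],[[0.046,0.002,0],[0,0,0],0.04],[[0.066,0.003,0],[0,0,0],0.04],[[0.084,0.004,0],[0,0,0],0.04],[[0.099,0.0042,0],[0,0,0],0.04],[[0.11,0.0042,0],[0,0,0],0.04],[[0.117,0.0042,0],[0,0,0],0.04],[[0.1195,0.0042,0],[0,0,0],0.04],[[0.1195,0.0042,0],[0,0,0],0.04],[[0.1195,0.0042,0],[0,0,0],0.04]]'
python3 -m pendant '[[[0,0,0],[0,0,0],0.04],[[0,0,0],[0,0,0],0.04],[[0,0,0],[0,0,0],0.04]]'
```

```text
time: 54.97
tool_pos: [420.2, -338.7, 427.6]
tcp_rot: [3.141, 0.0, 1.571]
contact_force: [1.1, -0.6, -2.7]
grip_width: 47.5
time: 55.8
tool_pos: [428.6, -134.1, 426.7]
tcp_rot: [-3.141, -0.001, 1.571]
contact_force: [0.3, 0.3, -2.0]
grip_width: 47.3
time: 56.63
tool_pos: [437.9, 115.5, 426.8]
tcp_rot: [-3.14, -0.0, 1.572]
contact_force: [0.9, -0.4, -1.2]
grip_width: 47.2
time: 57.47
tool_pos: [443.3, 232.4, 427.1]
tcp_rot: [-3.141, 0.0, 1.571]
contact_force: [0.1, 0.6, -1.1]
grip_width: 47.7
time: 57.72
tool_pos: [443.6, 232.2, 427.3]
tcp_rot: [3.141, -0.0, 1.57]
contact_force: [-0.0, 0.9, -1.1]
grip_width: 47.3
```

```bash
python3 -m pendant '[[[0.0003,0,0.01],[0,0,0],0.04],[[0.0003,0,0.03],[0,0,0],0.04],[[0.0003,0,0.055],[0,0,0],0.04],[[0.0003,0,0.08],[0,0,0],0.04],[[0.0003,0,0.1],[0,0,0],0.04],[[0.0003,0,0.115],[0,0,0],0.04],[[0.0003,0,0.123],[0,0,0],0.04],[[0.0003,0,0.127],[0,0,0],0.04],[[0.0003,0,0.128],[0,0,0],0.04],[[0.0003,0,0.128],[0,0,0],0.04]]'
python3 -m pendant '[[[0,0,0.0005],[0,0,0],0.04],[[0,0,0.001],[0,0,0],0.04],[[0,0,0.0015],[0,0,0],0.04],[[0,0,0.0015],[0,0,0],0.04],[[0,0,0.0015],[0,0,0],0.04]]'
```

```text
time: 58.55
tool_pos: [443.8, 233.1, 299.8]
tcp_rot: [3.141, -0.0, 1.571]
contact_force: [0.7, -0.0, -1.1]
grip_width: 47.4
time: 58.97
tool_pos: [443.5, 233.1, 298.0]
tcp_rot: [3.141, -0.0, 1.571]
contact_force: [-0.1, 0.1, -1.2]
grip_width: 47.4
```

```bash
python3 -m pendant '[[[0,0,0.0007],[0,0,0],0.04],[[0,0,0.0014],[0,0,0],0.04],[[0,0,0.002],[0,0,0],0.04],[[0,0,0.002],[0,0,0],0.04],[[0,0,0.002],[0,0,0],0.04]]'
python3 -m pendant '[[[0,0,0.0005],[0,0,0],0.04],[[0,0,0.0005],[0,0,0],0.04]]'
```

```text
time: 59.38
tool_pos: [443.6, 233.1, 296.2]
tcp_rot: [3.141, -0.0, 1.571]
contact_force: [-0.5, -0.3, 4.0]
grip_width: 47.5
time: 59.55
tool_pos: [443.7, 233.1, 296.1]
tcp_rot: [3.14, -0.001, 1.571]
contact_force: [-0.5, -1.1, 8.5]
grip_width: 47.2
```

```bash
python3 -m pendant '[[[0,0,-0.0005],[0,0,0],0.05],[[0,0,-0.0005],[0,0,0],0.055],[[0,0,-0.0005],[0,0,0],0.065],[[0,0,-0.0005],[0,0,0],0.08],[[0,0,-0.0005],[0,0,0],0.0918],[[0,0,-0.0005],[0,0,0],0.0918],[[0,0,-0.0005],[0,0,0],0.0918]]'
python3 -m pendant '[[[0,0,-0.03],[0,0,0],0.0918],[[0,0,-0.06],[0,0,0],0.0918],[[0,0,-0.1],[0,0,0],0.0918],[[0,0,-0.13],[0,0,0],0.0918],[[0,0,-0.13],[0,0,0],0.0918]]'
python3 -m pendant '[[[-0.1,0.01,0],[0,0,0],0.0918],[[-0.1,0.01,0],[0,0,0],0.0918],[[-0.1,0.01,0],[0,0,0],0.0918],[[-0.1,0.01,0],[0,0,0],0.0918],[[-0.1,0.01,0],[0,0,0],0.0918],[[-0.1,0.01,0],[0,0,0],0.0918]]'
python3 - <<'E'
from h import *
c=snap("wrist","w9",None,1.42)
print(get_obs()['tool_pos'])
for n,p in dict(L=(491.4,303.3,5),F=(443.6,234.3,5),R=(475.1,157.2,5),mill=(443.7,233.5,165),spice=(491.4,303.2,110),salt=(475.1,157.2,95)).items(): print(n,proj(c,p,True)*1.42)
E
```

```text
time: 60.13
tool_pos: [443.5, 233.1, 295.6]
tcp_rot: [-3.141, 0.0, 1.571]
contact_force: [0.2, -0.2, 0.6]
grip_width: 83.6
time: 60.55
tool_pos: [444.2, 233.4, 432.1]
tcp_rot: [3.13, -0.004, 1.571]
contact_force: [0.5, 0.2, 0.6]
grip_width: 92.4
time: 61.05
tool_pos: [453.4, 133.5, 425.5]
tcp_rot: [-3.141, -0.001, 1.571]
contact_force: [-0.5, -0.4, -0.2]
grip_width: 91.8
[453.38827843 133.86806195 425.5032826 ]
L [440.626  65.178]
F [384.82  142.142]
R [421.172 230.608]
mill [377.01  124.392]
spice [455.678  30.246]
salt [427.988 247.506]
```

View pics/w9.png

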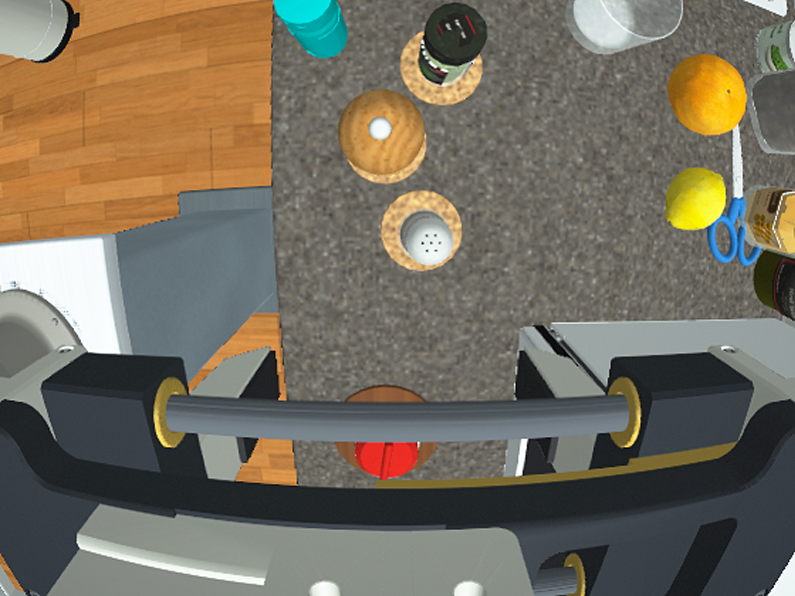

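Run:
```python
from h import *
def crop(f,cx,cy,its,k=8,h=24):
    c=load(f); im=c["color"][:,:,::-1]
    u,v=proj(c,(cx,cy,40),True).astype(int)
    x0,y0=u-h,max(v-h-4,0)
    a=cv2.resize(im[y0:y0+2*h,x0:x0+2*h],None,fx=k,fy=k,interpolation=cv2.INTER_CUBIC)
    for (x,y,z,r,col) in its:
        P=np.array([(proj(c,(x+r*np.cos(t),y+r*np.sin(t),z),True)-[x0,y0]+.5)*k-.5 for t in np.linspace(0,6.283,60)])
        cv2.polylines(a,[P.round().astype(np.int32)],True,col,1)
    return a
G=(0,255,0);B=(255,0,0);Y=(0,255,255)
S=[(475.1,157.4,5,36,G),(475.1,157.4,5,22,B),(475.1,157.4,95,3,Y)]
M=[(443.6,234.3,5,36,G),(443.6,234.3,165,3,Y),(443.6,234.3,137,25,B)]
a=np.hstack([crop("w4",475.1,157.4,S),crop("w9",475.1,157.4,S)])
b=np.hstack([crop("w9",443.6,234.3,M),crop("w9",491.4,303.3,[(491.4,303.3,5,36,G),(491.4,303.3,110,20.5,B)])])
o=np.vstack([a,b]); print(o.shape); cv2.imwrite('pics/cmp.png',cv2.resize(o,(600,600)))
c=load("w9")
print("mill",atz(c,380.5/1.42-.5,129.5/1.42-.5,164,True),"salt",atz(c,432.5/1.42-.5,242.5/1.42-.5,95,True))
```

```text
(768, 768, 3)
mill [445.1 231.3 164. ] salt [477.6 161.2  95. ]
```

View pics/cmp.png

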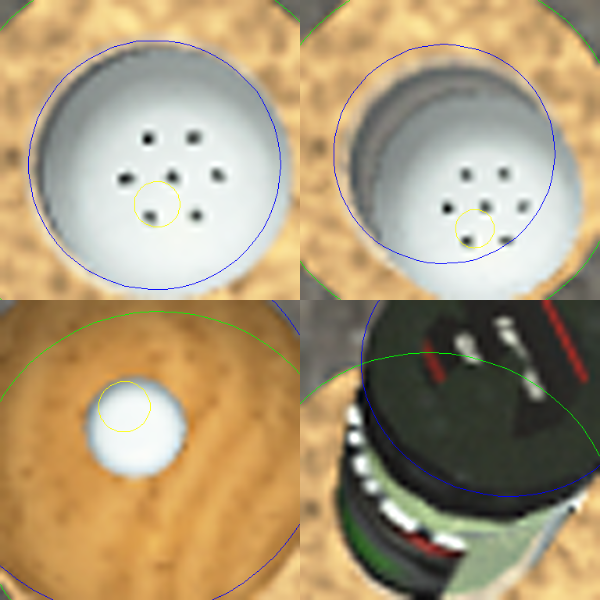

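```bash
python3 -m pendant '[[[0,0,0],[0,0,0],0.0918],[[0,0,0],[0,0,0],0.0918],[[0,0,0],[0,0,0],0.0918],[[0,0,0],[0,0,0],0.0918]]'; python3 -c "
from plant import close_job; print(close_job())"
```

```text
time: 61.43
tool_pos: [453.4, 133.5, 425.7]
tcp_rot: [3.142, -0.0, 1.572]
contact_force: [-0.3, -0.3, -0.7]
grip_width: 91.7
the job is handed in; nothing more can be done
None
```

The job is done and handed in at about 61 s. I stood the mill, spice and salt in the tray and put the timer in the middle of the trivet. Then I put the salt back on the right coaster, the spice on the left and the mill on the front.

**Timer:** a wrist picture after placing it showed it centred on the trivet to about 1 mm. A top-camera check of it failed because the arm blocked the view.

**Salt:** in the last wrist picture it is upright, within about 0.5 mm of where it stood at the start by its top holes. Its visible base edge disagreed with my projection by 3–4 mm. I put that down to the shape of its foot and did not look into it further.

**Spice:** it is upright, and its cap matched the expected position to about 1 px.

**Mill:** it is upright, with its knob reading about 3 mm from the coaster centre. It already read about 1 mm off before I moved it, so the real shift is probably 1–2 mm. I did not re-place it.

The last picture showed the tumbler and the turquoise look-alike standing, and I touched neither. The gripper was open and clear of everything when I handed in.

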